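Stow the oud cases in the secret drawer

TASK

Swing the lamp arm clear of the ledge, out past its right-hand end, then feel along the ledge's front edge for the hidden recess and press the catch in it so that the secret drawer springs open. Lay every brass oud case flat in the drawer, push the drawer shut until it latches, and swing the lamp back over the ledge's front edge. Leave the coffee pot, dish, cups and saucers where they stand.

Things in the scene. Friction and masses are not known exactly. Their poses are not given: they have to be found in the camera images.
- edge_left (a point): Left end of the front edge strip of the low black granite ledge unit (324 wide, 300 deep, 66 mm high, fixed). The point is on the top face, on the centre line of the 50 mm wide strip, 25 mm behind the unit's front face. Its x axis points to the unit's back, y to its left, z up. Nothing stands on the ledge within 140 mm of the front face. A recess is hidden somewhere along the strip.
- edge_right (a point): Right end of the same strip's centre line, 324 mm from the left end; same height and axes. The hidden recess is an opening 56 mm along the strip and 40 mm across, on the centre line, its ends at least 34 mm from the strip's ends; where along the strip is not given: feel for it by sliding along the edge, or look for it. 9 mm down in it lies the catch plate.
- catch (a joint): How far the hidden catch plate is pressed down (m): 0 up, 0.007 fully down; spring back, about 2 N to start and 4 N fully down. Pressed by about 5 mm or more it frees the drawer.
- drawer (a joint): How far the drawer stands out (m): 0 shut and latched, 0.13 fully open. No handle: when the catch is pressed, a spring (4 N shut, 1 N open) drives it fully out towards the robot in about a second. To shut it, push its front (up to about 15 N near the end) until it snaps behind the catch, at 0; it can go 4 mm further in. Short of that it springs out again.
- drawer_in (a point): Centre of the drawer's inner floor, moves with the drawer; axes as the ledge's. Inside 105 mm deep (x) by 298 mm wide (y); floor 16 mm above the worktop; side and rear walls 18 mm and front panel 32 mm high over the floor. The opening it shuts into is 34 mm high over the floor. When open, the whole inside stands in front of the unit.
- drawer_front (a point): Centre of the outer face of the drawer's front panel (312 mm wide, 38 mm high, from 10 to 48 mm over the worktop); moves with the drawer. Push it in +x of the ledge's axes.
- lamp_arm (a joint): Angle (rad) of the brass lamp arm about its upright post: 0 is its stop with the shade over the middle of the ledge's front edge; grows counter-clockwise seen from above, as the arm swings out towards the robot and on to the right; stop at 2.4. Past 1.7 it is clear of ledge and drawer. Light friction (about 1 N at the knob) keeps it where it is left.
- lamp_knob (a point): Half-way up the upright black knob (22 mm diameter, 40 mm tall) on top of the lamp arm, 150 mm from the pivot; hold it here from above to swing the arm. The arm is a bar 14 mm wide, 10 mm high, its top 20 mm below this point. The shade (84 mm across, underside about 105 mm above the worktop) hangs 235 mm from the pivot.
- lamp_pivot (a point): On the arm's upright axis at the same height as the knob's point (the post stands on a 96 mm base to the right of the ledge).
- case1_center (a point): Centre of a closed brass oud case with a copper lid, 34 mm (its x) by 60 mm (its y) by 28 mm high, about 0.12 kg. Two to four cases lie on the worktop left of the ledge; an absent one reads None.
- case2_center (a point): Centre of a closed brass oud case with a copper lid, 34 mm (its x) by 60 mm (its y) by 28 mm high, about 0.12 kg. Two to four cases lie on the worktop left of the ledge; an absent one reads None.
- case3_center (a point): Centre of a closed brass oud case with a copper lid, 34 mm (its x) by 60 mm (its y) by 28 mm high, about 0.12 kg. Two to four cases lie on the worktop left of the ledge; an absent one reads None.
- case4_center (a point): Centre of a closed brass oud case with a copper lid, 34 mm (its x) by 60 mm (its y) by 28 mm high, about 0.12 kg. Two to four cases lie on the worktop left of the ledge; an absent one reads None.
- dallah_mid (a point): Brushed steel coffee pot, 152 mm tall, on the ledge, centre 70 mm above its foot. Bystander: leave alone.
- dish_mid (a point): Glass date dish with domed lid, 112 mm across, 103 mm tall, on the ledge, point at 45 mm above its foot. Bystander: leave alone.
- cup_holder_mid (a point): Teal plastic cup holder, 80 mm across, 110 mm tall, left of the ledge at the back, centre. Bystander: leave alone.
- saucer1_mid (a point): White saucer, 110 mm across, centre. Bystander: leave alone.
- saucer2_mid (a point): Blue saucer, 110 mm across, centre. Bystander: leave alone.
- finjan_mid (a point): Small white cup, 60 mm across, 55 mm tall, centre. Bystander: leave alone.
Mind the look-alikes: they are no part of the job. Leave any turquoise look-alike of the part that bears case4_center alone. Leave any blue look-alike of the part that bears case2_center alone.

How it is judged:
By the outcome, as a careful person would: the job done as asked, in the order asked, and still so for the second after the job is handed in, with the robot touching nothing.
Of case1, case2, case3, case4 only 2 to 4 are there at a start; the rules pass over those that are not, and their reading is None.
At some moment in a run one of case1, case2, case3, case4 may be knocked a few centimetres aside while the robot is not near it.
Once in a run the grip may slacken for a moment while it holds something.
It also fails if it takes over 210 s, if anything falls off the work surface, if the arm or the gripper's body presses on something with over 40 N, if the wrist force passes 120 N, or if a joint passes its speed limit or range.

ROBOT

A 6-joint arm with a two-finger parallel gripper is mounted at the origin on the work surface. World frame = base frame: x ahead of the robot, y to its left, z up, the work surface at z = 0. Lengths are in mm, angles in degrees, forces in N, time in s.
With the tool pointing down it reaches from about 375 to 900 mm from the base axis. Payload 3.1 kg.
Tool frame: the origin (TCP) lies at the very end of the fingers, on their centre line; the grasp point (between the pads) lies 19 mm behind it; z points along the fingers, y is the direction in which the jaws open and shut (so a half turn about z gives the same grasp; the last joint's range is limited). The gripper opens to 85 mm and grips with 20 to 120 N. Pads are 22 mm wide; open, the fingers measure 114 mm over their backs; the gripper's body (76 mm by 85 mm) begins 54 mm behind the grasp point. The pads swing forward as they close: fully open they stand 13 mm farther back than shut.
Start: joints at [57.038, 30.224, 82.088, -0, 67.689, -10.227], TCP at [241.501, 576.432, 231.31] pointing down, gripper open.
Joint ranges: [-176.69, 176.69], [-43.24, 126.21], [12.49, 139.97], [-82, 262], [0, 151.66], [-163.58, 163.58]. Speed limits (degrees/s): [159.86, 159.86, 180, 180, 180, 180].

INTERFACE

Orientations are given as a 3x3 rotation matrix whose columns are the frame's x, y, z axes.
In Python, from rig import status, eyes, manip gives the robot as it stands.
- The arm moves only by the tool play_rows, never from a script. Its argument "deltas" is a list of rows, each a list of 3 entries, a list of its own where there are three numbers: the shift along the world's x, y, z in m, then the turn, a rotation vector about the world's x, y, z in rad, then the gripper's target within -1 to 1 (fully open at 1, half-way at 0, shut at -1). A call has 1 to 8 rows; each row is the pose to reach, as a shift and turn from the pose commanded when the call began; what a row does not reach only later rows make up. A row lasts 1/10 s, in which the tool goes at most 50 mm and 8.59 degrees, less where a joint would pass 70% of its speed; a pose out of reach is approached as far as the arm can. A call with a gripper value outside its range is refused whole. The fingers move at their own pace and stop on an object; the grip force is fixed at half the most. Time passes only in rows, so rows that repeat a pose let the fingers close. It gives the time, the measured TCP pose, the force and the opening at its end, in the units of the state.
- status.read_state(): the state, without advancing time (a new reading comes with each control period).
- eyes.snapshot(name): name is "side" or "top"; returns the picture (420x560x3 uint8, red, green, blue); there is no depth.
- eyes.camera_model(name): a dict with "fx", "fy", "cx", "cy" (pixels), "rvec" (rotation vector, rad) and "tvec" (3), from world to camera coordinates, as OpenCV has them. Camera axes: x right, y down, z forward; pixel columns grow to the right and rows downward; lengths in mm; the calibration is good to about 2 mm. A picture is of the moment at which its call begins. camera_model takes no time and is no camera call.
- manip.job_done(): hands the job in, once; it reports no verdict.
The state is a dict: "time_s": time; "joints": joint angles; "joint_velocities": joint speeds; "effort": joint torques, N m; "tool_pos": TCP position; "orientation": TCP orientation; "contact_force": force on the tool from outside, world axes, zero at the start; "ft_torque": the same for the moment, N m; "grip_width": finger opening in mm.
Only numpy, scipy, OpenCV 4.12 (cv2) and the standard library are available. Lean on these libraries where they do the work, as an engineer would, in place of code of your own. Each camera call takes 0.05 s, during which the arm holds its last target.

## Working session

There is one attempt and no reset: what is moved stays moved. The work goes in short steps, Python scripts to look and compute and a tool call to move; the robot and the scene stay as the last step left them, time stands still between calls to the robot, and variables do not carry over. Pictures are saved under pics/ and viewed, and the job is handed in when it is done.

Besides the shell and the picture viewer there is one more tool, called after "Request:" in YAML: its name, and indented under it one key for each argument. play_rows: Moves the arm, as the interface text tells. Its arguments: {"type":"object","properties":{"deltas":{"type":"array","items":{"type":"array"}}},"required":["deltas"]}

```bash
mkdir -p pics; ls
python3 - <<'E'
from rig import status, eyes, manip
import cv2
for n in("side","top"):
    im=eyes.snapshot(n); cv2.imwrite(f"pics/{n}0.png",cv2.resize(im[:,:,::-1],(784,588),interpolation=cv2.INTER_CUBIC))
    print(eyes.camera_model(n))
print(status.read_state())
E
```

```text
pics
{'fx': 421.59871899701034, 'fy': 421.59871899701034, 'cx': 278.1382648268552, 'cy': 210.19903760125914, 'rvec': array([ 0.27893209, -2.78883166,  1.28074824]), 'tvec': array([ 538.65631103,  137.74949289, 1072.70534969])}
{'fx': 395.86830519973876, 'fy': 395.86830519973876, 'cx': 278.7659099696846, 'cy': 206.7763580540592, 'rvec': array([ 2.09332062, -2.08805646,  0.25289785]), 'tvec': array([ 55.92934644, 561.04668085, 946.38824771])}
{'time_s': 0.1, 'joints': array([ 5.70378372e+01,  3.02718060e+01,  8.21488452e+01,  1.19497990e-03,
        6.76900462e+01, -1.02250326e+01]), 'joint_velocities': array([-0.05346745, -0.08545145, -0.17628812, -0.0011003 ,  0.00120007,
        0.09194522]), 'effort': array([ 7.68757818e-04, -4.43306494e+01, -1.78585947e+01, -1.69889049e-04,
        3.88453191e-03, -1.70020763e-05]), 'tool_pos': array([241.15518468, 575.90657923, 230.45224804]), 'orientation': array([[-9.22284551e-01,  3.86510113e-01, -1.06737902e-03],
       [ 3.86511417e-01,  9.22283216e-01, -1.61053485e-03],
       [ 3.61937748e-04, -1.89792559e-03, -9.99998133e-01]]), 'contact_force': array([0.37228119, 0.33928777, 0.83788818]), 'ft_torque': array([-0.04260814,  0.02441024, -0.07066601]), 'grip_width': 85.08875755807512}
```

View pics/side0.png

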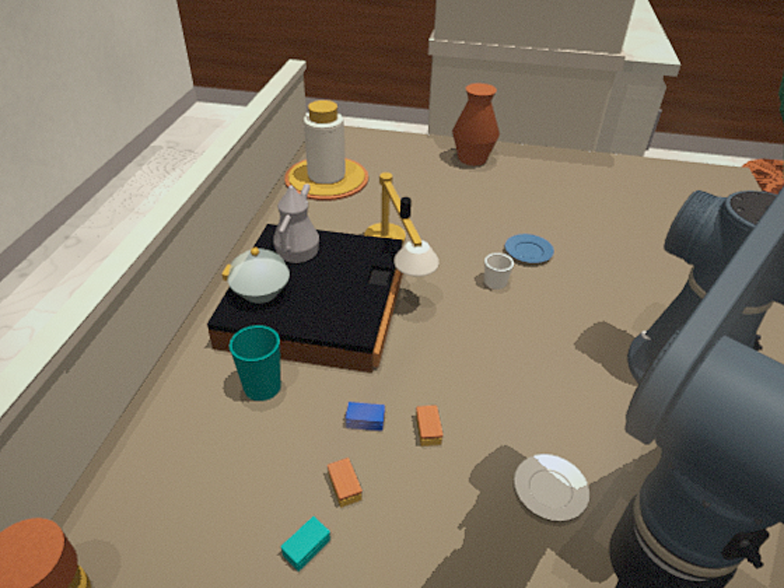

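View pics/top0.png

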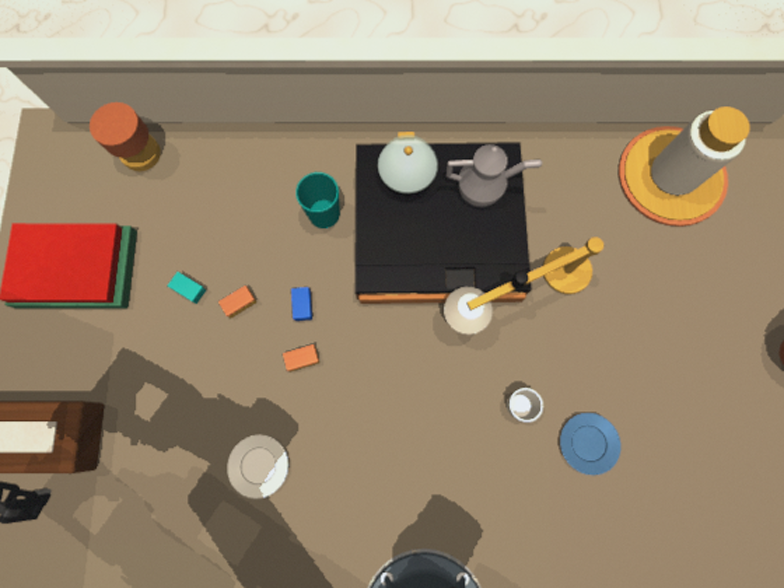

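The views show the recess near side (380,277) and top (460,277). Two copper-lidded cases are at top (237,301) and (300,357). The blue and turquoise blocks are look-alikes. Next I'll enlarge the pictures to measure.

```bash
cat > h.py <<'E'
from rig import status, eyes, manip
import cv2, numpy as np
np.set_printoptions(precision=1,suppress=True)
def cam(n):
    c=eyes.camera_model(n);R=cv2.Rodrigues(np.array(c['rvec']))[0];return c,R,np.array(c['tvec'])
def bp(n,u,v,z):
    c,R,t=cam(n);d=R.T@np.array([(u-c['cx'])/c['fx'],(v-c['cy'])/c['fy'],1]);o=-R.T@t
    return o+d*(z-o[2])/d[2]
def pr(n,p):
    c,R,t=cam(n);q=R@np.array(p,float)+t;return np.array([c['cx']+c['fx']*q[0]/q[2],c['cy']+c['fy']*q[1]/q[2]])
def tri(u1,u2):  # side px, top px
    A=[];b=[]
    for n,(u,v) in(("side",u1),("top",u2)):
        c,R,t=cam(n);x=(u-c['cx'])/c['fx'];y=(v-c['cy'])/c['fy']
        A+=[R[0]-x*R[2],R[1]-y*R[2]];b+=[x*t[2]-t[0],y*t[2]-t[1]]
    return np.linalg.lstsq(np.array(A),np.array(b),rcond=None)[0]
def snap(n,name): 
    im=eyes.snapshot(n);cv2.imwrite(f"pics/{name}_raw.png",im[:,:,::-1]);return im[:,:,::-1]
def crop(im,x0,y0,w,h,s,name):
    o=cv2.resize(im[y0:y0+h,x0:x0+w],None,fx=s,fy=s,interpolation=cv2.INTER_CUBIC)
    for i in range(0,w,20): cv2.putText(o,str(x0+i),(i*s,10),0,.35,(255,255,0),1);cv2.line(o,(i*s,12),(i*s,18),(255,255,0),1)
    for j in range(0,h,20): cv2.putText(o,str(y0+j),(0,j*s+4),0,.35,(255,255,0),1);cv2.line(o,(22,j*s),(28,j*s),(255,255,0),1)
    cv2.imwrite(f"pics/{name}.png",o)
E
python3 - <<'E'
from h import *
t=snap("top","t1");s=snap("side","s1")
crop(t,250,95,190,145,4,"t1a");crop(t,110,180,130,100,6,"t1b");crop(s,150,120,190,145,4,"s1a");crop(s,190,270,140,130,5,"s1b")
E
```

```text
(no output)
```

View pics/t1a.png

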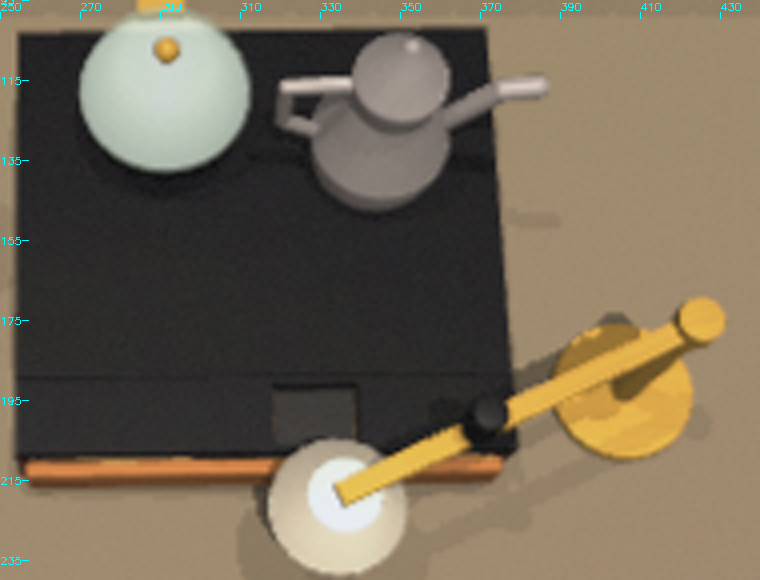

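View pics/t1b.png

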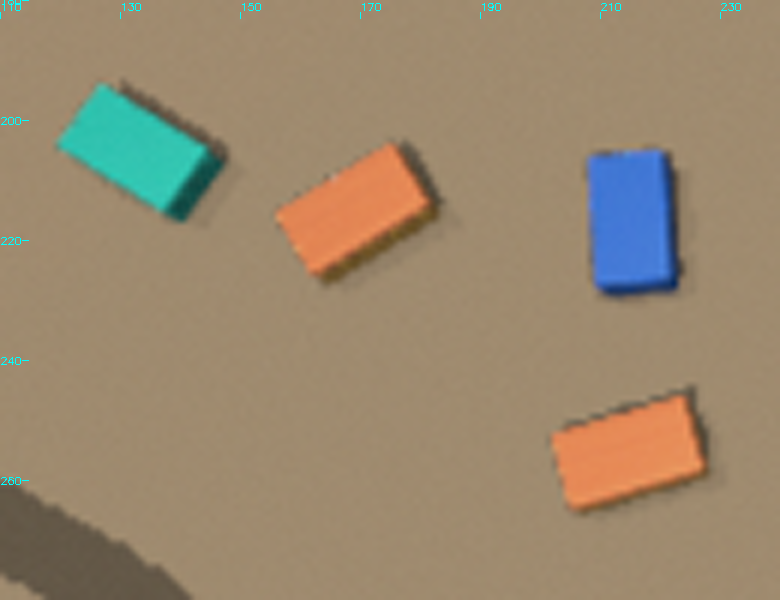

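View pics/s1a.png

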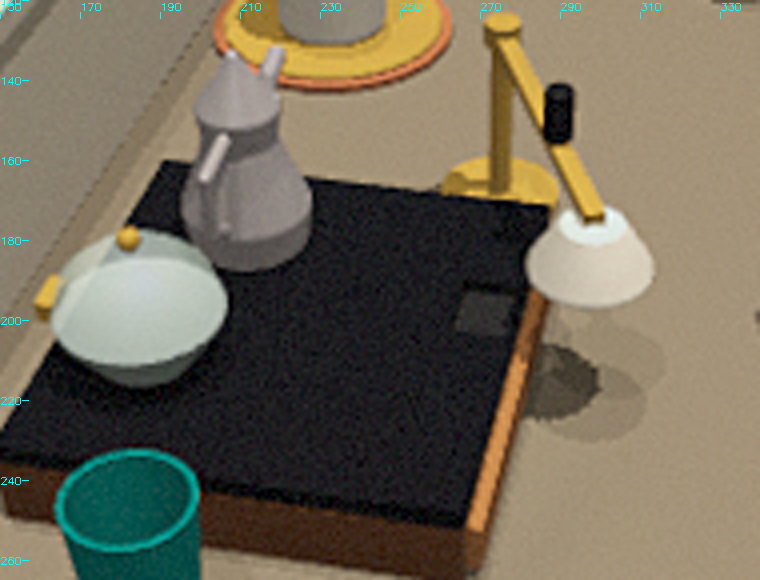

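View pics/s1b.png

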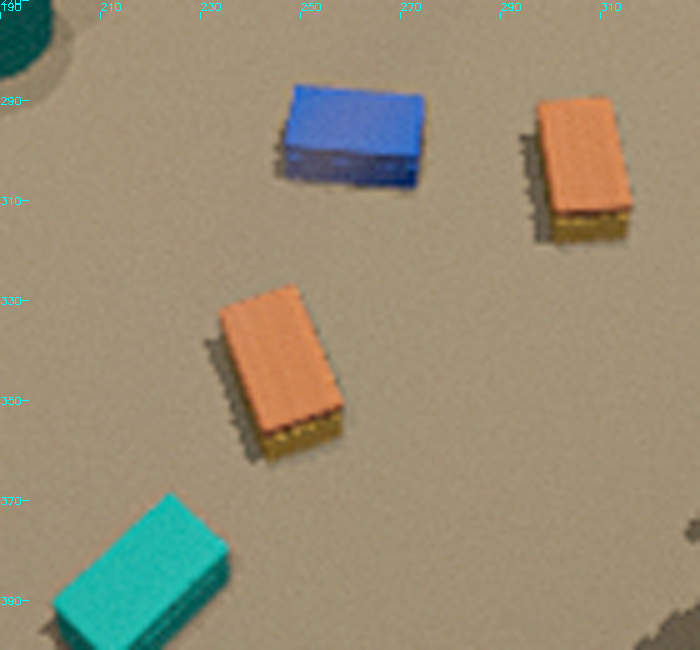

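Run:
```python
from h import *
T=lambda x,y,z:bp("top",250+x/4,95+y/4,z)
S=lambda x,y,z:bp("side",150+x/4,120+y/4,z)
for p in[(17,32),(487,28),(18,455),(517,452),(272,385),(356,385)]:print(p,T(*p,66))
print("side");
for p in[(165,160),(550,207),(470,525),(0,460),(478,290),(455,328),(502,335)]:print(p,S(*p,66))
print("pivot",tri((276.2,126),(425.5,175)),"knobtop",tri((290,142.2),(372,198)),"tip",tri((150+594/4,120+217/4),(250+345/4,95+497/4)))
B=lambda x,y:bp("top",110+x/6,180+y/6,28)
D=lambda x,y:bp("side",190+x/5,270+y/5,28)
for q in ([B(277,215),B(392,143),B(434,205),B(318,277)],[B(552,432),B(683,393),B(706,470),B(575,510)],[D(220,310),D(296,286),D(342,405),D(264,430)],[D(538,102),D(608,98),D(632,205),D(553,210)]):
    q=np.array(q);c=q.mean(0);a=(q[1]-q[0]+q[2]-q[3])/2;b=(q[3]-q[0]+q[2]-q[1])/2
    print(c,np.linalg.norm(a[:2]),np.linalg.norm(b[:2]),np.degrees(np.arctan2(a[1],a[0])),np.degrees(np.arctan2(b[1],b[0])))
```

```text
(17, 32) [855.6 125.6  66. ]
(487, 28) [ 859.1 -197.6   66. ]
(18, 455) [556.2 119.7  66. ]
(517, 452) [ 558.9 -200.7   66. ]
(272, 385) [603.3 -44.4  66. ]
(356, 385) [603.5 -98.9  66. ]
side
(165, 160) [ 855.9 -190.7   66. ]
(550, 207) [ 559.1 -194.1   66. ]
(470, 525) [549.9 134.6  66. ]
(0, 460) [842.9 140.9  66. ]
(478, 290) [591. -86.  66.]
(455, 328) [597.7 -42.3  66. ]
(502, 335) [565.3 -41.8  66. ]
pivot [ 615.4 -291.2  158.5] knobtop [ 550.2 -152.8  193.6] tip [512.1 -77.7 146.5]
[548.  348.6  28. ] 58.92383855589775 34.71864731972633 -56.15483401719586 -144.08778592184876
[441.4 222.8  28. ] 58.50672430393941 35.33192785456948 -72.8942289697896 -161.27284540188978
[547.7 355.3  28. ] 32.84895367421766 58.64894981993551 -148.3574413761746 122.36506281220744
[440.8 228.8  28. ] 33.523811739469046 58.99550366411219 -164.02846161585774 106.43836944784242
```

Request:
play_rows:
  deltas:
    - [[0.15,-0.36,0.06],[0,0,-0.3],1]
    - [[0.15,-0.36,0.06],[0,0,-0.3],1]
    - [[0.15,-0.36,0.06],[0,0,-0.3],1]
    - [[0.15,-0.36,0.06],[0,0,-0.3],1]
    - [[0.15,-0.36,0.06],[0,0,-0.3],1]
    - [[0.15,-0.36,0.06],[0,0,-0.3],1]
    - [[0.15,-0.36,0.06],[0,0,-0.3],1]
    - [[0.15,-0.36,0.06],[0,0,-0.3],1]

```text
time_s: 1.0
tool_pos: [392.0, 214.4, 291.8]
orientation: [[-0.767, 0.642, 0.001], [0.642, 0.767, -0.0], [-0.001, 0.0, -1.0]]
contact_force: [1.3, 0.8, 0.2]
grip_width: 85.4
```

Request:
play_rows:
  deltas:
    - [[0.158,-0.367,-0.03],[0,0,-0.35],0]
    - [[0.158,-0.367,-0.03],[0,0,-0.35],0]
    - [[0.158,-0.367,-0.03],[0,0,-0.35],0]
    - [[0.158,-0.367,-0.03],[0,0,-0.35],0]
    - [[0.158,-0.367,-0.03],[0,0,-0.35],0]
    - [[0.158,-0.367,-0.03],[0,0,-0.35],0]
    - [[0.158,-0.367,-0.03],[0,0,-0.35],0]
    - [[0.158,-0.367,-0.03],[0,0,-0.35],0]

```text
time_s: 1.8
tool_pos: [549.6, -152.0, 261.1]
orientation: [[-0.5, 0.866, -0.0], [0.866, 0.5, 0.0], [0.0, 0.0, -1.0]]
contact_force: [1.6, 0.4, -0.0]
grip_width: 42.6
```

Run:
```python
from h import *
t=snap("top","t2");s=snap("side","s2")
crop(t,300,120,150,120,5,"t2a");crop(s,220,60,150,120,5,"s2a")
st=status.read_state();print(st['tool_pos'],st['joints'],st['grip_width'],pr("side",st['tool_pos']),pr("top",st['tool_pos']),st['time_s'])
```

```text
[ 551.8 -156.3  260.7] [-26.9  24.3  87.8  -0.1  67.7 -56.6] 42.82190961931797 [290.4 119. ] [380.9 189. ] 1.9
```

View pics/t2a.png

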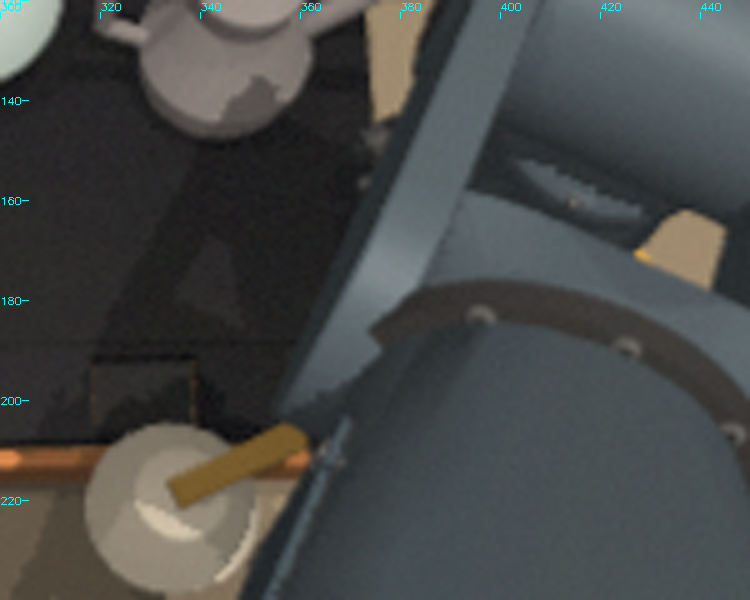

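View pics/s2a.png

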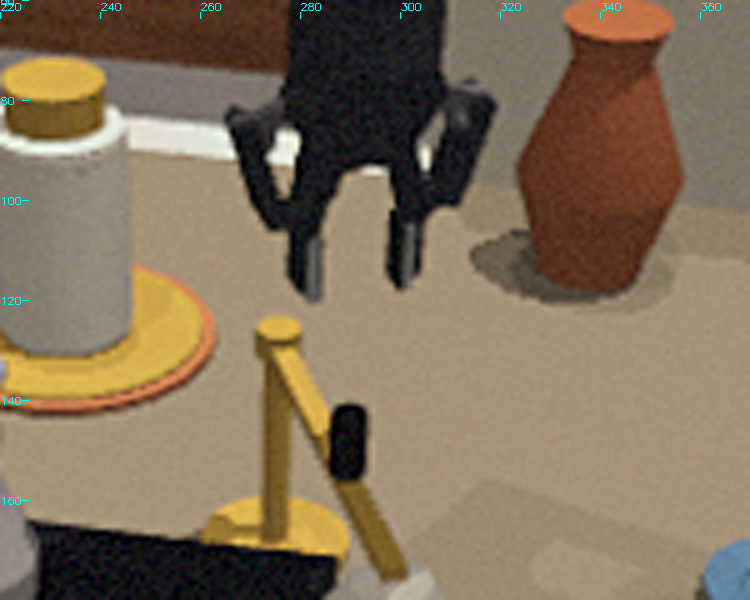

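View pics/t2_raw.png

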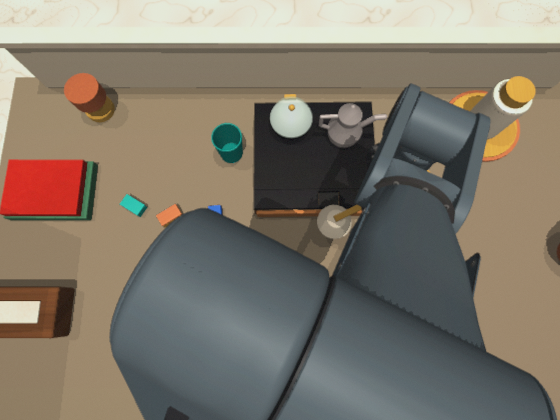

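Request:
play_rows:
  deltas:
    - [[0,0,0],[0,0,0],0]
    - [[0,0,0],[0,0,0],0]
    - [[0,0,0],[0,0,0],0]

```text
time_s: 2.2
tool_pos: [548.6, -148.4, 261.5]
orientation: [[-0.502, 0.865, -0.001], [0.865, 0.502, 0.0], [0.001, -0.0, -1.0]]
contact_force: [-0.3, -0.1, 0.3]
grip_width: 42.5
```

Request:
play_rows:
  deltas:
    - [[0,-0.002,-0.02],[0,0,0],0]
    - [[0,-0.002,-0.045],[0,0,0],0]
    - [[0,-0.002,-0.07],[0,0,0],0]
    - [[0,-0.002,-0.095],[0,0,0],0]
    - [[0,-0.002,-0.1],[0,0,0],0]
    - [[0,-0.002,-0.1],[0,0,0],-0.3]
    - [[0,-0.002,-0.1],[0,0,0],-0.3]
    - [[0,-0.002,-0.1],[0,0,0],-0.3]

```text
time_s: 3.0
tool_pos: [550.2, -152.1, 162.9]
orientation: [[-0.501, 0.866, 0.003], [0.866, 0.501, -0.001], [-0.003, 0.002, -1.0]]
contact_force: [-0.2, -0.1, -0.0]
grip_width: 29.5
```

Run:
```python
from h import *
s=snap("side","s3")
crop(s,220,60,150,120,5,"s3a")
```

```text
(no output)
```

View pics/s3a.png

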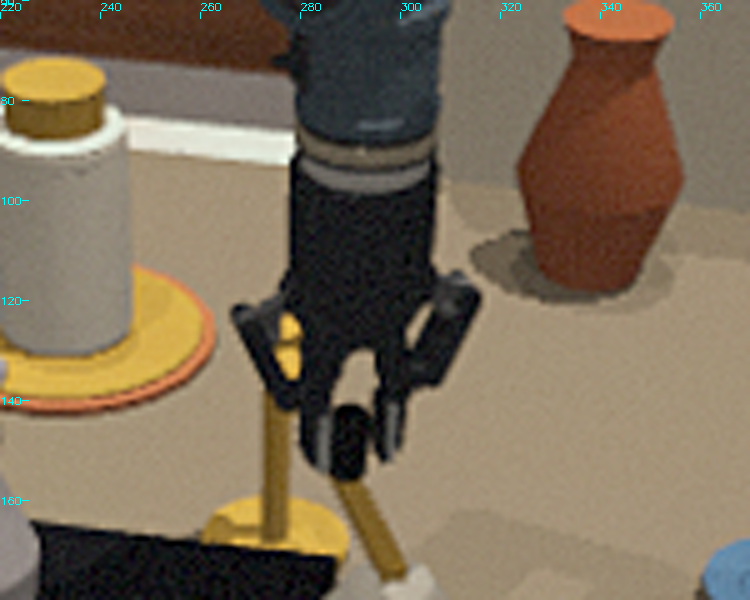

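Run:
```python
import numpy as np
p=np.array([615.4,-291.2]);k=np.array([549.5,-152.6]);d=k-p;print(np.linalg.norm(d),np.degrees(np.arctan2(d[1],d[0])))
r=np.linalg.norm(d);a0=np.arctan2(d[1],d[0]);prev=k
N=24;tot=np.radians(217)-a0
for c in range(3):
    base=p+r*np.array([np.cos(a0+tot*8*c/N),np.sin(a0+tot*8*c/N)])
    print([[[round((x:=p+r*np.array([np.cos(a:=a0+tot*(8*c+i)/N),np.sin(a)])-base)[0]/1000,3),round(x[1]/1000,3),0],[0,0,round(1.13*i/24,3)],-0.3] for i in range(1,9)])
```

```text
153.46911741454696 115.42963788933226
[[[np.float64(-0.01), np.float64(-0.005), 0], [0, 0, 0.047], -0.3], [[np.float64(-0.02), np.float64(-0.011), 0], [0, 0, 0.094], -0.3], [[np.float64(-0.029), np.float64(-0.018), 0], [0, 0, 0.141], -0.3], [[np.float64(-0.038), np.float64(-0.025), 0], [0, 0, 0.188], -0.3], [[np.float64(-0.046), np.float64(-0.033), 0], [0, 0, 0.235], -0.3], [[np.float64(-0.053), np.float64(-0.042), 0], [0, 0, 0.282], -0.3], [[np.float64(-0.06), np.float64(-0.051), 0], [0, 0, 0.33], -0.3], [[np.float64(-0.066), np.float64(-0.06), 0], [0, 0, 0.377], -0.3]]
[[[np.float64(-0.005), np.float64(-0.01), 0], [0, 0, 0.047], -0.3], [[np.float64(-0.01), np.float64(-0.02), 0], [0, 0, 0.094], -0.3], [[np.float64(-0.014), np.float64(-0.031), 0], [0, 0, 0.141], -0.3], [[np.float64(-0.017), np.float64(-0.042), 0], [0, 0, 0.188], -0.3], [[np.float64(-0.019), np.float64(-0.053), 0], [0, 0, 0.235], -0.3], [[np.float64(-0.021), np.float64(-0.064), 0], [0, 0, 0.282], -0.3], [[np.float64(-0.021), np.float64(-0.075), 0], [0, 0, 0.33], -0.3], [[np.float64(-0.021), np.float64(-0.087), 0], [0, 0, 0.377], -0.3]]
[[[np.float64(0.001), np.float64(-0.011), 0], [0, 0, 0.047], -0.3], [[np.float64(0.003), np.float64(-0.022), 0], [0, 0, 0.094], -0.3], [[np.float64(0.006), np.float64(-0.033), 0], [0, 0, 0.141], -0.3], [[np.float64(0.009), np.float64(-0.044), 0], [0, 0, 0.188], -0.3], [[np.float64(0.013), np.float64(-0.055), 0], [0, 0, 0.235], -0.3], [[np.float64(0.018), np.float64(-0.065), 0], [0, 0, 0.282], -0.3], [[np.float64(0.024), np.float64(-0.075), 0], [0, 0, 0.33], -0.3], [[np.float64(0.031), np.float64(-0.084), 0], [0, 0, 0.377], -0.3]]
```

Request:
play_rows:
  deltas:
    - [[-0.01,-0.005,0],[0,0,0.047],-0.3]
    - [[-0.02,-0.011,0],[0,0,0.094],-0.3]
    - [[-0.029,-0.018,0],[0,0,0.141],-0.3]
    - [[-0.038,-0.025,0],[0,0,0.188],-0.3]
    - [[-0.046,-0.033,0],[0,0,0.235],-0.3]
    - [[-0.053,-0.042,0],[0,0,0.282],-0.3]
    - [[-0.06,-0.051,0],[0,0,0.33],-0.3]
    - [[-0.066,-0.06,0],[0,0,0.377],-0.3]

```text
time_s: 3.85
tool_pos: [483.4, -212.2, 162.4]
orientation: [[-0.785, 0.62, 0.002], [0.62, 0.785, -0.0], [-0.002, 0.001, -1.0]]
contact_force: [1.3, 1.4, 0.1]
grip_width: 30.3
```

Request:
play_rows:
  deltas:
    - [[-0.005,-0.01,0],[0,0,0.047],-0.3]
    - [[-0.01,-0.02,0],[0,0,0.094],-0.3]
    - [[-0.014,-0.031,0],[0,0,0.141],-0.3]
    - [[-0.017,-0.042,0],[0,0,0.188],-0.3]
    - [[-0.019,-0.053,0],[0,0,0.235],-0.3]
    - [[-0.021,-0.064,0],[0,0,0.282],-0.3]
    - [[-0.021,-0.075,0],[0,0,0.33],-0.3]
    - [[-0.021,-0.087,0],[0,0,0.377],-0.3]

```text
time_s: 4.65
tool_pos: [462.1, -298.9, 162.2]
orientation: [[-0.958, 0.287, 0.0], [0.287, 0.958, 0.0], [-0.0, 0.001, -1.0]]
contact_force: [0.3, 1.1, -0.1]
grip_width: 30.3
```

Request:
play_rows:
  deltas:
    - [[0.001,-0.011,0],[0,0,0.047],-0.3]
    - [[0.003,-0.022,0],[0,0,0.094],-0.3]
    - [[0.006,-0.033,0],[0,0,0.141],-0.3]
    - [[0.009,-0.044,0],[0,0,0.188],-0.3]
    - [[0.013,-0.055,0],[0,0,0.235],-0.3]
    - [[0.018,-0.065,0],[0,0,0.282],-0.3]
    - [[0.024,-0.075,0],[0,0,0.33],-0.3]
    - [[0.031,-0.084,0],[0,0,0.377],-0.3]

```text
time_s: 5.45
tool_pos: [493.1, -383.1, 162.1]
orientation: [[-0.996, -0.086, -0.0], [-0.086, 0.996, 0.0], [0.0, 0.0, -1.0]]
contact_force: [-1.0, 1.1, 0.2]
grip_width: 29.9
```

Request:
play_rows:
  deltas:
    - [[0,0,0],[0,0,0],-0.3]
    - [[0,0,0],[0,0,0],0.1]
    - [[0,0,0],[0,0,0],0.1]
    - [[0,0,0.03],[0,0,0],0.1]
    - [[0,0,0.07],[0,0,0],0.1]
    - [[0,0,0.1],[0,0,0],0.1]

```text
time_s: 6.05
tool_pos: [493.3, -382.7, 263.4]
orientation: [[-0.996, -0.084, 0.001], [-0.084, 0.996, -0.001], [-0.001, -0.001, -1.0]]
contact_force: [0.4, -0.5, -0.2]
grip_width: 47.1
```

Run:
```python
from h import *
t=snap("top","t4");s=snap("side","s4");print(status.read_state()['joints'])
cv2.imwrite("pics/c4.png",np.hstack([cv2.resize(t,(400,300)),cv2.resize(s,(400,300))]))
```

```text
[ -48.    28.1   79.9    0.    71.4 -142.9]
```

View pics/c4.png

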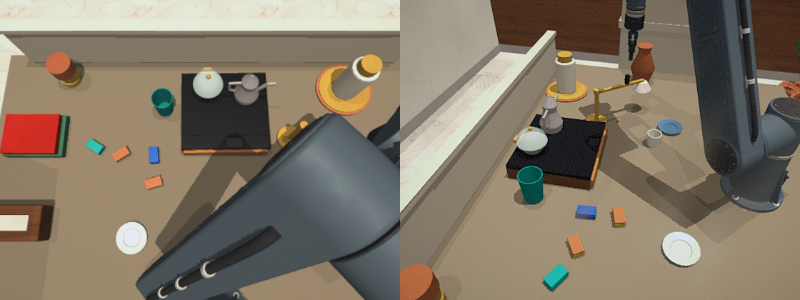

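Run:
```python
from h import *
t=cv2.imread("pics/t4_raw.png");s=cv2.imread("pics/s4_raw.png")
a=lambda im,x,y,w,h:cv2.convertScaleAbs(im,alpha=1.0)
crop(t,245,170,150,60,5,"t4a");crop(s,140,150,190,120,4,"s4a")
crop(s,310,90,80,60,8,"s4b")
```

```text
(no output)
```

View pics/t4a.png

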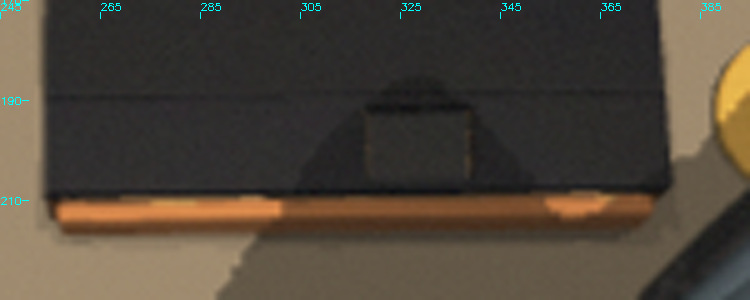

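View pics/s4a.png

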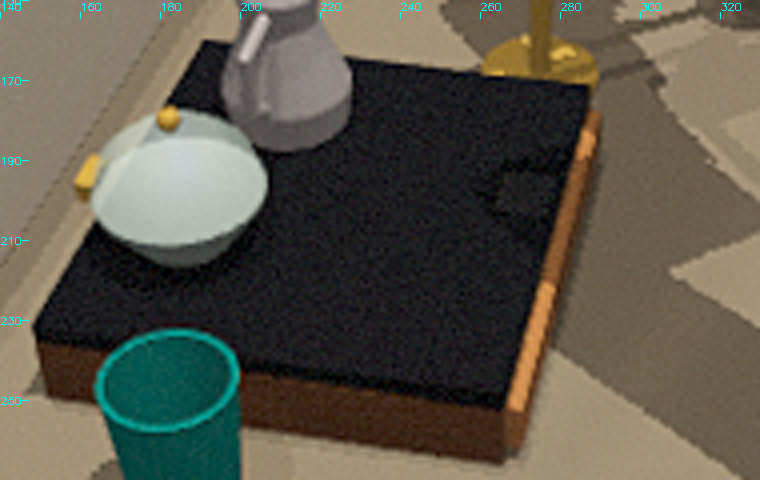

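View pics/s4b.png

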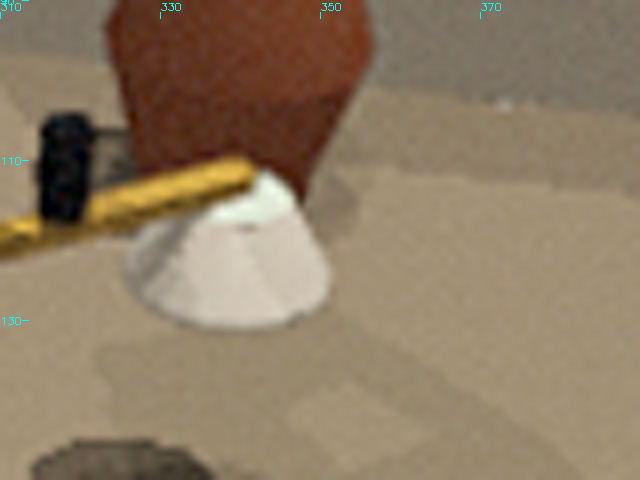

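Request:
play_rows:
  deltas:
    - [[0.089,0.312,0],[0,0,-0.082],-1]
    - [[0.089,0.312,0],[0,0,-0.082],-1]
    - [[0.089,0.312,0],[0,0,-0.082],-1]
    - [[0.089,0.312,0],[0,0,-0.082],-1]
    - [[0.089,0.312,0],[0,0,-0.082],-1]
    - [[0.089,0.312,0],[0,0,-0.082],-1]
    - [[0.089,0.312,0],[0,0,-0.082],-1]
    - [[0.089,0.312,0],[0,0,-0.082],-1]

```text
time_s: 6.95
tool_pos: [581.7, -66.8, 260.6]
orientation: [[-1.0, -0.007, -0.002], [-0.007, 1.0, 0.002], [0.002, 0.002, -1.0]]
contact_force: [0.3, -0.7, -0.2]
grip_width: -0.2
```

Request:
play_rows:
  deltas:
    - [[0,0,-0.04],[0,0,0],-1]
    - [[0,0,-0.08],[0,0,0],-1]
    - [[0,0,-0.12],[0,0,0],-1]
    - [[0,0,-0.16],[0,0,0],-1]
    - [[0,0,-0.18],[0,0,0],-1]
    - [[0,0,-0.18],[0,0,0],-1]
    - [[0,0,-0.18],[0,0,0],-1]

```text
time_s: 7.65
tool_pos: [581.9, -71.7, 81.2]
orientation: [[-1.0, -0.001, -0.001], [-0.001, 1.0, -0.0], [0.001, -0.0, -1.0]]
contact_force: [-0.2, 0.1, -0.0]
grip_width: -0.4
```

Run:
```python
from h import *
s=snap("side","s5");t=snap("top","t5")
crop(s,210,120,100,110,5,"s5a");print(pr("side",status.read_state()['tool_pos']),pr("side",[582,-71,66]))
```

```text
[271.3 191.2] [271.6 196.3]
```

View pics/s5a.png

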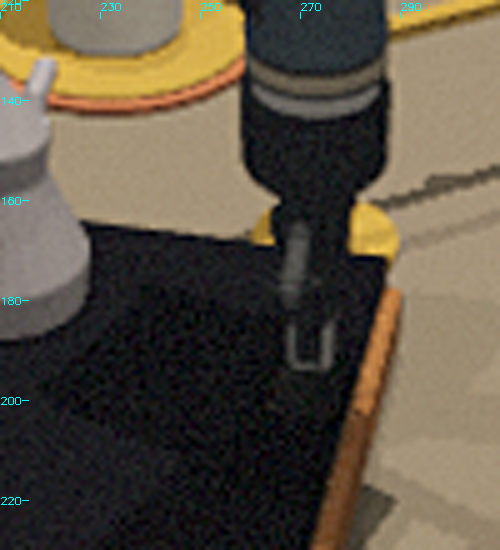

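Request:
play_rows:
  deltas:
    - [[0,0,-0.01],[0,0,0],-1]
    - [[0,0,-0.014],[0,0,0],-1]
    - [[0,0,-0.018],[0,0,0],-1]
    - [[0,0,-0.021],[0,0,0],-1]
    - [[0,0,-0.021],[0,0,0],-1]

```text
time_s: 8.25
tool_pos: [581.9, -70.8, 59.9]
orientation: [[-1.0, -0.002, -0.001], [-0.002, 1.0, 0.0], [0.001, 0.0, -1.0]]
contact_force: [-0.2, -0.8, -0.4]
grip_width: 0.1
```

Clear of the rim at z 60, so the tool is in the recess. Pressing now.

Request:
play_rows:
  deltas:
    - [[0,0,-0.003],[0,0,0],-1]
    - [[0,0,-0.006],[0,0,0],-1]
    - [[0,0,-0.008],[0,0,0],-1]
    - [[0,0,-0.01],[0,0,0],-1]
    - [[0,0,-0.01],[0,0,0],-1]
    - [[0,0,-0.01],[0,0,0],-1]

```text
time_s: 8.85
tool_pos: [582.6, -71.0, 50.5]
orientation: [[-1.0, -0.002, 0.001], [-0.002, 1.0, -0.0], [-0.001, -0.0, -1.0]]
contact_force: [0.6, 0.6, 4.0]
grip_width: -0.1
```

Run:
```python
from h import *
s=snap("side","s6")
crop(s,140,120,190,145,4,"s6a")
```

```text
(no output)
```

View pics/s6a.png

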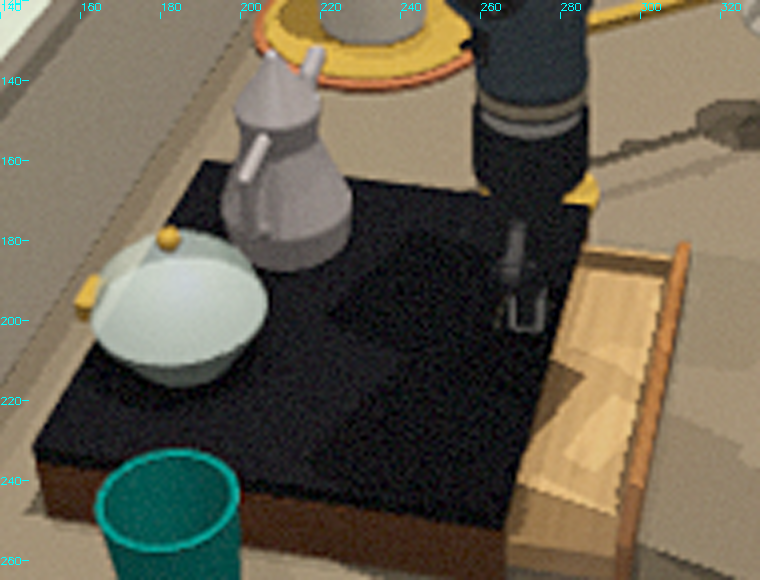

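Request:
play_rows:
  deltas:
    - [[0,0,0.02],[0,0,0],-1]
    - [[0,0,0.06],[0,0,0],-1]
    - [[0,0,0.11],[0,0,0],0.3]
    - [[-0.05,0.0,0.16],[0,0,-0.1],0.3]
    - [[-0.08,0.0,0.2],[0,0,-0.25],0.3]
    - [[-0.08,0.0,0.2],[0,0,-0.4],0.3]
    - [[-0.08,0.0,0.2],[0,0,-0.5],0.3]

```text
time_s: 9.6
tool_pos: [501.1, -70.9, 252.9]
orientation: [[-0.876, 0.482, 0.003], [0.482, 0.876, -0.001], [-0.003, 0.0, -1.0]]
contact_force: [0.8, -0.2, -0.1]
grip_width: 55.6
```

Run:
```python
from h import *
s=snap("side","s7");t=snap("top","t7")
cv2.imwrite("pics/c7.png",np.hstack([cv2.resize(t,(400,300)),cv2.resize(s,(400,300))]))
crop(s,190,170,190,145,4,"s7a");crop(t,110,180,160,110,5,"t7b")
```

```text
(no output)
```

View pics/c7.png

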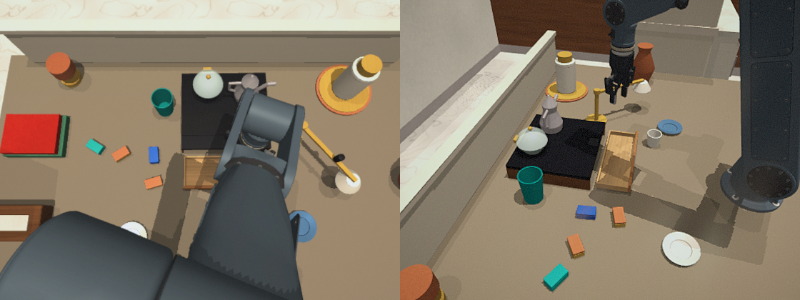

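View pics/s7a.png

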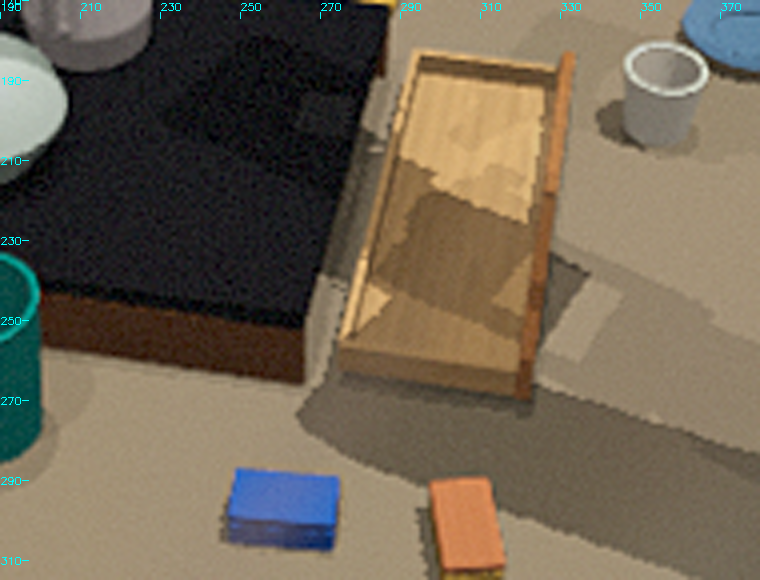

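View pics/t7b.png

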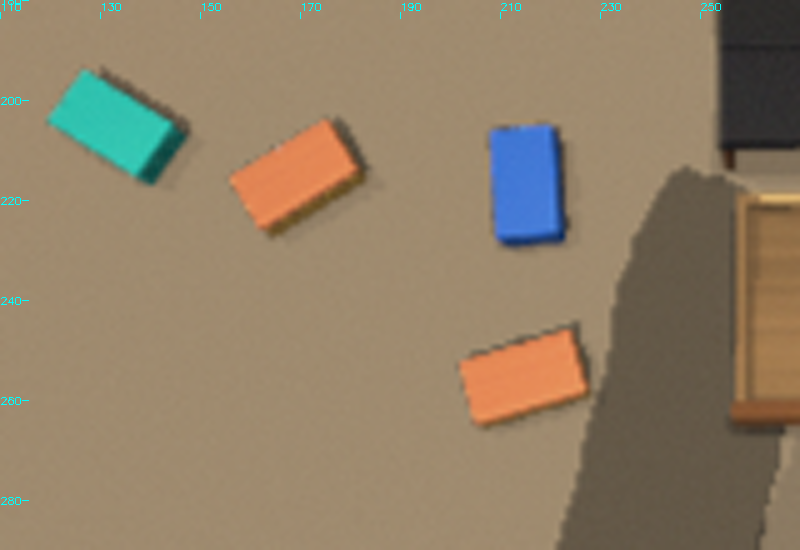

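Run:
```python
from h import *
B=lambda x,y,z:bp("top",110+x/5,180+y/5,z)
print([B(*p,28) for p in[(492,130),(555,125),(565,230),(502,235)]])
for q in ([B(230,180,28),B(328,120,28),B(362,168,28),B(264,230,28)],[B(459,364,28),B(569,330,28),B(588,393,28),B(480,425,28)]):
    q=np.array(q);c=q.mean(0);a=(q[1]-q[0]+q[2]-q[3])/2;b=(q[3]-q[0]+q[2]-q[1])/2
    print(c,np.linalg.norm(a[:2]),np.linalg.norm(b[:2]),np.degrees(np.arctan2(a[1],a[0])),np.degrees(np.arctan2(b[1],b[0])))
print("front panel top-left",B(732,404,48),"wall rear-left",B(735,193,34))
S=lambda x,y,z:bp("side",190+x/4,170+y/4,z)
print("side fr top r/l",S(570,53,48),S(517,365,48),"rear top",S(413,52,34),S(342,345,34))
```

```text
[array([572.8, 245.6,  28. ]), array([575.6, 212. ,  28. ]), array([518.4, 204.5,  28. ]), array([515.7, 237.7,  28. ])]
[548.2 348.7  28. ] 59.97493683968561 33.306212494787005 -56.19805840138896 -143.18952251918742
[440.3 222.9  28. ] 58.422173144200244 34.17764974502157 -72.8271553716247 -159.9600073116127
front panel top-left [424.9 113.7  48. ] wall rear-left [537.3 114.7  34. ]
side fr top r/l [ 423.6 -190.8   48. ] [426.1 124.2  48. ] rear top [ 539.  -185.5   34. ] [533.4 117.1  34. ]
```

Request:
play_rows:
  deltas:
    - [[-0.062,0.295,-0.1],[0,0,-0.747],0.3]
    - [[-0.062,0.295,-0.1],[0,0,-0.747],0.3]
    - [[-0.062,0.295,-0.1],[0,0,-0.747],0.3]
    - [[-0.062,0.295,-0.1],[0,0,-0.747],0.3]
    - [[-0.062,0.295,-0.1],[0,0,-0.747],0.3]
    - [[-0.062,0.295,-0.1],[0,0,-0.747],0.3]
    - [[-0.062,0.295,-0.1],[0,0,-0.747],0.3]
    - [[-0.062,0.295,-0.15],[0,0,-0.747],0.3]

```text
time_s: 10.5
tool_pos: [442.3, 229.2, 101.7]
orientation: [[-0.328, 0.944, 0.009], [0.945, 0.328, 0.003], [0.0, 0.01, -1.0]]
contact_force: [1.3, -0.5, -0.5]
grip_width: 55.2
```

Run:
```python
from h import *
s=snap("side","s8")
crop(s,230,200,140,140,4,"s8a");st=status.read_state();print(st['tool_pos'],pr("side",st['tool_pos']))
```

```text
[435.5 225.4  90.7] [311.1 281.5]
```

View pics/s8a.png

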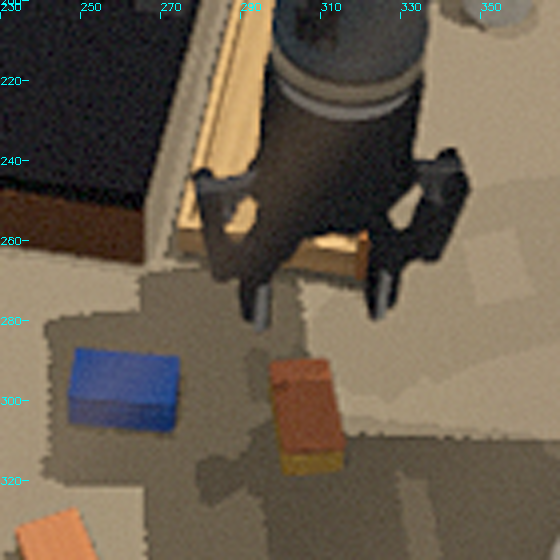

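Request:
play_rows:
  deltas:
    - [[0,0,-0.02],[0,0,0],0.3]
    - [[0,0,-0.04],[0,0,0],0.3]
    - [[0,0,-0.06],[0,0,0],0.3]
    - [[0,0,-0.08],[0,0,0],0.3]
    - [[0,0,-0.095],[0,0,0],0.3]
    - [[0,0,-0.095],[0,0,0],0.3]
    - [[0,0,-0.095],[0,0,0],-1]
    - [[0,0,-0.095],[0,0,0],-1]

```text
time_s: 11.35
tool_pos: [440.8, 224.0, 6.4]
orientation: [[-0.32, 0.947, 0.001], [0.947, 0.32, 0.0], [-0.0, 0.001, -1.0]]
contact_force: [-0.6, 0.7, -0.9]
grip_width: 32.8
```

Request:
play_rows:
  deltas:
    - [[0,0,0],[0,0,0],-1]
    - [[0,0,0],[0,0,0],-1]
    - [[0,0,0.02],[0,0,0],-1]
    - [[0,0,0.05],[0,0,0],-1]
    - [[0,0,0.09],[0,0,0],-1]
    - [[0,0,0.1],[0,0,0],-1]

```text
time_s: 11.95
tool_pos: [442.1, 224.7, 108.8]
orientation: [[-0.321, 0.947, 0.006], [0.947, 0.321, 0.002], [-0.001, 0.007, -1.0]]
contact_force: [0.5, 0.8, -0.9]
grip_width: 32.5
```

Run:
```python
from h import *
s=snap("side","s9")
crop(s,230,200,140,140,4,"s9a");st=status.read_state();print(st['tool_pos'],st['grip_width'])
```

```text
[442.1 224.7 108.8] 33.05001703710977
```

View pics/s9a.png

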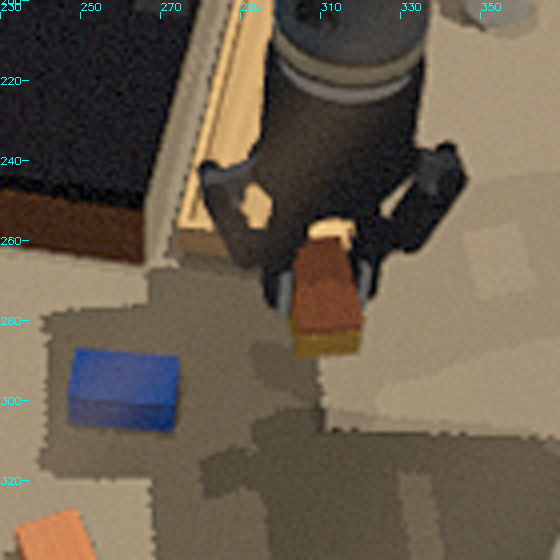

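Request:
play_rows:
  deltas:
    - [[0.0425,-0.283,0],[0,0,-0.318],-1]
    - [[0.0425,-0.283,0],[0,0,-0.318],-1]
    - [[0.0425,-0.283,0],[0,0,-0.318],-1]
    - [[0.0425,-0.283,0],[0,0,-0.318],-1]
    - [[0.0425,-0.283,0],[0,0,-0.318],-1]
    - [[0.0425,-0.283,0],[0,0,-0.318],-1]
    - [[0.0425,-0.283,-0.02],[0,0,-0.318],-1]
    - [[0.0425,-0.283,-0.02],[0,0,-0.318],-1]

```text
time_s: 12.8
tool_pos: [480.7, -59.6, 83.0]
orientation: [[-0.005, 1.0, -0.006], [1.0, 0.005, 0.002], [0.002, -0.006, -1.0]]
contact_force: [-1.4, -0.1, -1.4]
grip_width: 32.7
```

Request:
play_rows:
  deltas:
    - [[0,0,-0.01],[0,0,0],-1]
    - [[0,0,-0.03],[0,0,0],-1]
    - [[0,0,-0.045],[0,0,0],-1]
    - [[0,0,-0.055],[0,0,0],-1]
    - [[0,0,-0.06],[0,0,0],-1]
    - [[0,0,-0.063],[0,0,0],-1]
    - [[0,0,-0.063],[0,0,0],-1]

```text
time_s: 13.5
tool_pos: [483.0, -58.6, 22.6]
orientation: [[-0.009, 1.0, 0.001], [1.0, 0.009, -0.0], [-0.0, 0.001, -1.0]]
contact_force: [0.4, -0.5, -1.0]
grip_width: 33.0
```

Run:
```python
from h import *
s=snap("side","s10")
crop(s,230,150,140,140,4,"s10a");st=status.read_state();print(st['tool_pos'],st['grip_width'],st['contact_force'])
```

```text
[483.  -58.8  22.7] 32.632552524111624 [ 1.1  0.9 -2.3]
```

View pics/s10a.png

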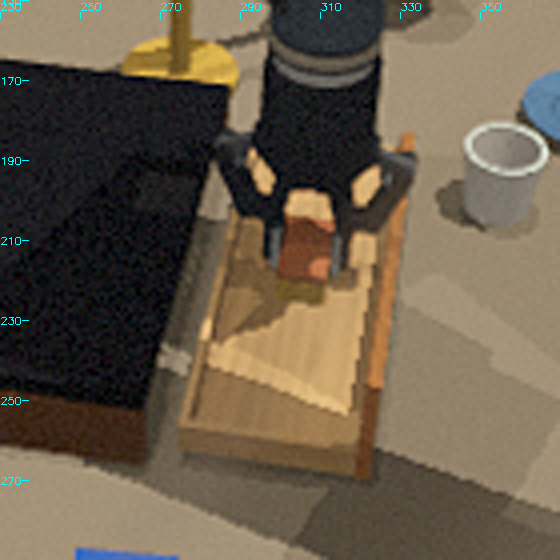

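Request:
play_rows:
  deltas:
    - [[0,0,-0.0015],[0,0,0],-1]
    - [[0,0,-0.0015],[0,0,0],-0.1]
    - [[0,0,-0.0015],[0,0,0],0.1]
    - [[0,0,-0.0015],[0,0,0],0.1]
    - [[0,0,0.02],[0,0,0],0.1]
    - [[0,0,0.06],[0,0,0],0.1]
    - [[0,0,0.1],[0,0,0],0.1]
    - [[0,0,0.1],[0,0,0],0.1]

```text
time_s: 14.35
tool_pos: [485.8, -60.0, 126.6]
orientation: [[-0.008, 1.0, 0.01], [1.0, 0.008, -0.004], [-0.004, 0.01, -1.0]]
contact_force: [1.0, 0.1, -0.9]
grip_width: 47.0
```

Run:
```python
from h import *
s=snap("side","s11");t=snap("top","t11")
crop(s,230,150,140,140,4,"s11a");crop(t,110,180,160,110,5,"t11b")
```

```text
(no output)
```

View pics/s11a.png

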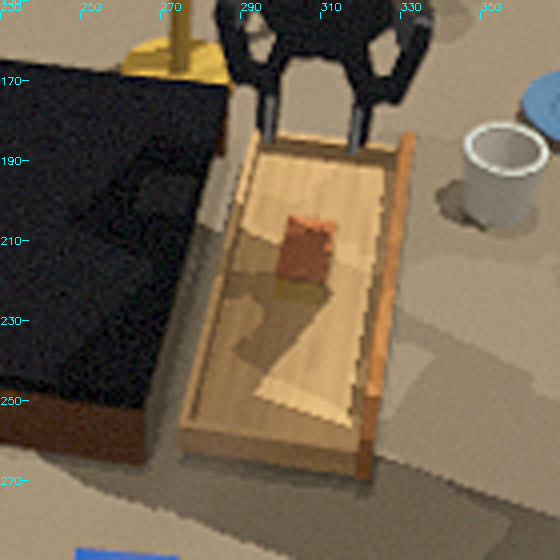

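View pics/t11b.png

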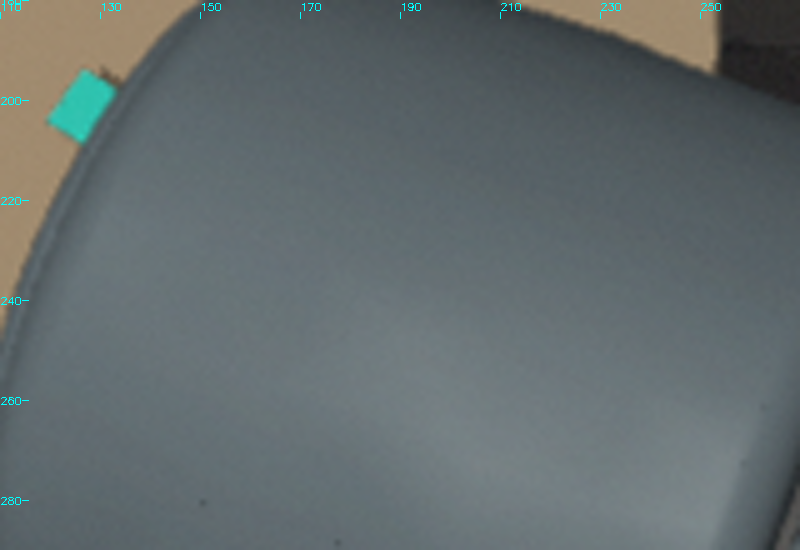

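Run:
```python
from h import *
s=cv2.imread("pics/s11_raw.png");crop(s,190,270,140,130,5,"s11b")
```

```text
(no output)
```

View pics/s11b.png

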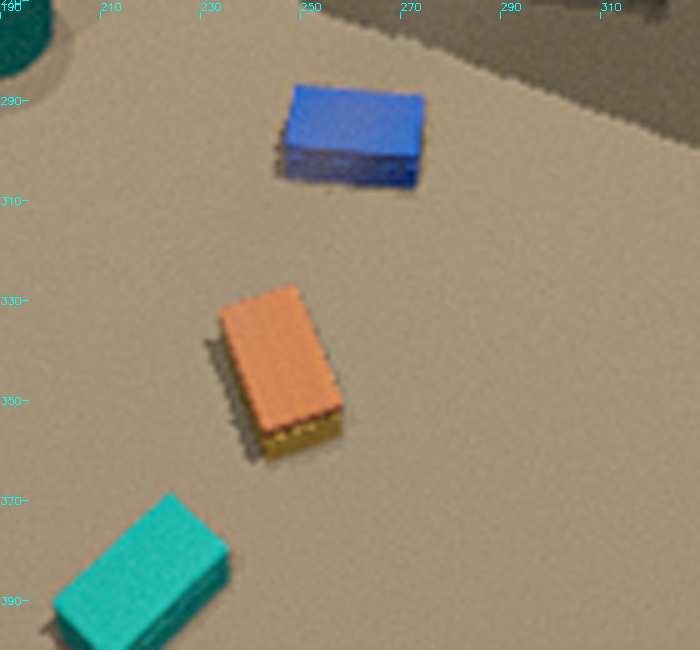

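Request:
play_rows:
  deltas:
    - [[0.065,0.409,0.03],[0,0,0.602],0.2]
    - [[0.065,0.409,0.03],[0,0,0.602],0.2]
    - [[0.065,0.409,0.03],[0,0,0.602],0.2]
    - [[0.065,0.409,0.03],[0,0,0.602],0.2]
    - [[0.065,0.409,0.03],[0,0,0.602],0.2]
    - [[0.065,0.409,0.03],[0,0,0.602],0.2]
    - [[0.065,0.409,0.03],[0,0,0.602],0.2]
    - [[0.065,0.409,0.03],[0,0,0.602],0.2]

```text
time_s: 15.25
tool_pos: [544.1, 336.7, 148.8]
orientation: [[-0.573, 0.819, -0.004], [0.819, 0.573, -0.002], [0.001, -0.004, -1.0]]
contact_force: [0.8, -0.3, -0.7]
grip_width: 51.4
```

Request:
play_rows:
  deltas:
    - [[0,0,0],[0,0,0],0.2]
    - [[0,0,0],[0,0,0],0.2]
    - [[0,0,-0.04],[0,0,0],0.2]
    - [[0,0,-0.06],[0,0,0],0.2]
    - [[0,0,-0.06],[0,0,0],0.2]
    - [[0,0,-0.06],[0,0,0],0.2]

```text
time_s: 15.85
tool_pos: [544.9, 333.5, 90.4]
orientation: [[-0.571, 0.821, -0.003], [0.821, 0.571, -0.001], [0.001, -0.003, -1.0]]
contact_force: [-0.6, -0.3, 0.2]
grip_width: 51.2
```

Run:
```python
from h import *
s=snap("side","s12");crop(s,190,230,140,140,4,"s12b")
st=status.read_state();print(st['tool_pos'],st['grip_width'],st['orientation'][:2,1])
```

```text
[545.8 334.   91.5] 51.15496197317961 [0.8 0.6]
```

View pics/s12b.png

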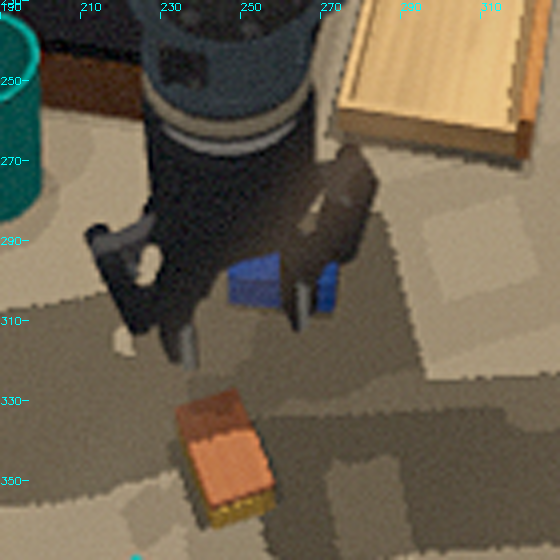

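Request:
play_rows:
  deltas:
    - [[0.0025,0.015,0],[0,0,0],0.2]
    - [[0.0025,0.015,-0.02],[0,0,0],0.2]
    - [[0.0025,0.015,-0.04],[0,0,0],0.2]
    - [[0.0025,0.015,-0.06],[0,0,0],0.2]
    - [[0.0025,0.015,-0.08],[0,0,0],0.2]
    - [[0.0025,0.015,-0.086],[0,0,0],0.2]
    - [[0.0025,0.015,-0.086],[0,0,0],0.2]
    - [[0.0025,0.015,-0.086],[0,0,0],-1]

```text
time_s: 16.7
tool_pos: [548.9, 350.9, 6.5]
orientation: [[-0.573, 0.82, 0.002], [0.82, 0.573, 0.001], [-0.0, 0.003, -1.0]]
contact_force: [0.1, 0.2, 0.4]
grip_width: 38.0
```

Request:
play_rows:
  deltas:
    - [[0,0,0],[0,0,0],-1]
    - [[0,0,0],[0,0,0],-1]
    - [[0,0,0],[0,0,0],-1]
    - [[0,0,0.02],[0,0,0],-1]
    - [[0,0,0.05],[0,0,0],-1]
    - [[0,0,0.09],[0,0,0],-1]
    - [[0,0,0.1],[0,0,0],-1]
    - [[0,0,0.1],[0,0,0],-1]

```text
time_s: 17.5
tool_pos: [548.9, 350.5, 107.2]
orientation: [[-0.573, 0.82, 0.004], [0.82, 0.573, 0.002], [-0.001, 0.004, -1.0]]
contact_force: [-0.1, 0.0, -1.5]
grip_width: 32.9
```

Run:
```python
from h import *
s=snap("side","s13");crop(s,190,230,140,140,4,"s13b")
st=status.read_state();print(st['tool_pos'],st['grip_width'],st['orientation'][:2,1])
```

```text
[547.6 349.9 105.3] 32.57420650713085 [0.8 0.6]
```

View pics/s13b.png

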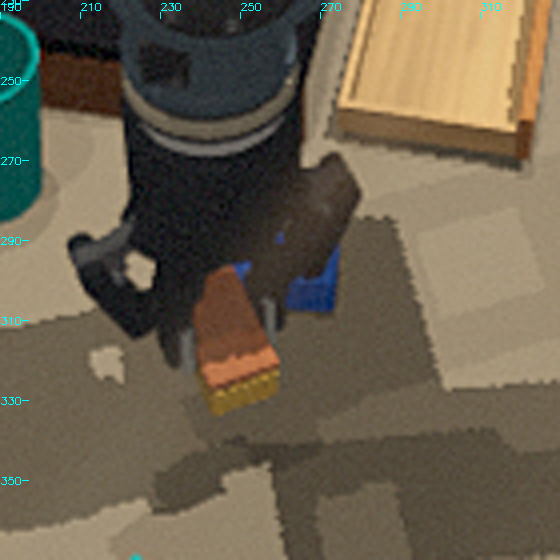

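Request:
play_rows:
  deltas:
    - [[-0.065,-0.309,0],[0,0,-0.602],-1]
    - [[-0.065,-0.309,0],[0,0,-0.602],-1]
    - [[-0.065,-0.309,0],[0,0,-0.602],-1]
    - [[-0.065,-0.309,0],[0,0,-0.602],-1]
    - [[-0.065,-0.309,0],[0,0,-0.602],-1]
    - [[-0.065,-0.309,0],[0,0,-0.602],-1]
    - [[-0.065,-0.309,0],[0,0,-0.602],-1]
    - [[-0.065,-0.309,0],[0,0,-0.602],-1]

```text
time_s: 18.35
tool_pos: [480.8, 38.9, 103.5]
orientation: [[-0.003, 1.0, -0.005], [1.0, 0.003, 0.001], [0.001, -0.005, -1.0]]
contact_force: [0.9, -0.7, -1.2]
grip_width: 33.0
```

Request:
play_rows:
  deltas:
    - [[0,0,-0.01],[0,0,0],-1]
    - [[0,0,-0.03],[0,0,0],-1]
    - [[0,0,-0.05],[0,0,0],-1]
    - [[0,0,-0.065],[0,0,0],-1]
    - [[0,0,-0.075],[0,0,0],-1]
    - [[0,0,-0.08],[0,0,0],-1]
    - [[0,0,-0.083],[0,0,0],-1]
    - [[0,0,-0.083],[0,0,0],-1]

```text
time_s: 19.15
tool_pos: [483.6, 41.9, 23.0]
orientation: [[-0.009, 1.0, 0.002], [1.0, 0.009, 0.0], [0.0, 0.002, -1.0]]
contact_force: [-0.9, 1.7, 4.1]
grip_width: 32.6
```

Run:
```python
from h import *
s=snap("side","s14")
crop(s,230,150,140,140,4,"s14a");st=status.read_state();print(st['tool_pos'],st['grip_width'],st['contact_force'])
```

```text
[483.4  41.9  23. ] 32.27256433531441 [0.4 2.5 3. ]
```

View pics/s14a.png

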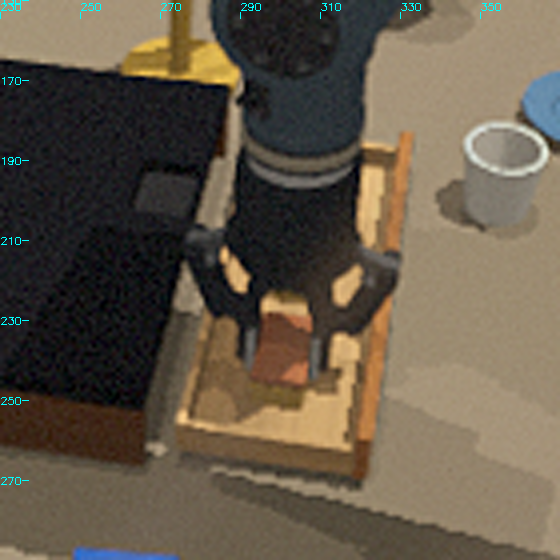

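Request:
play_rows:
  deltas:
    - [[0,0,0],[0,0,0],-0.1]
    - [[0,0,0],[0,0,0],0.1]
    - [[0,0,0],[0,0,0],0.1]
    - [[0,0,0.02],[0,0,0],0.1]
    - [[0,0,0.06],[0,0,0],0.1]
    - [[0,0,0.11],[0,0,0],0.1]
    - [[0,0,0.16],[0,0,0],0.1]
    - [[0,0,0.16],[0,0,0],0.1]

```text
time_s: 20.0
tool_pos: [487.2, 40.5, 188.4]
orientation: [[-0.008, 1.0, 0.014], [1.0, 0.008, -0.002], [-0.002, 0.014, -1.0]]
contact_force: [0.1, 0.1, -0.8]
grip_width: 47.1
```

Run:
```python
from h import *
s=snap("side","s15");t=snap("top","t15")
crop(s,230,150,140,140,4,"s15a");cv2.imwrite("pics/c15.png",np.hstack([cv2.resize(t,(400,300)),cv2.resize(s,(400,300))]))
```

```text
(no output)
```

View pics/s15a.png

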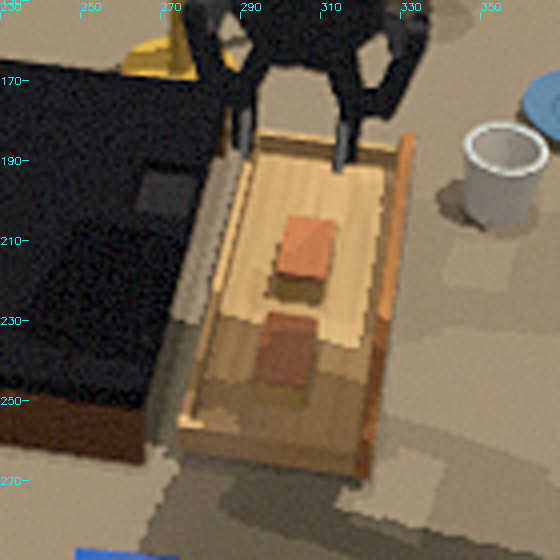

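View pics/c15.png

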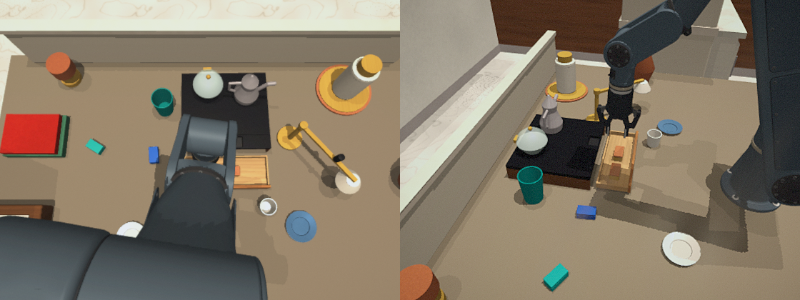

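Request:
play_rows:
  deltas:
    - [[-0.082,-0.079,-0.03],[0,0,1.562],-1]
    - [[-0.082,-0.079,-0.03],[0,0,1.562],-1]
    - [[-0.082,-0.079,-0.03],[0,0,1.562],-1]
    - [[-0.082,-0.079,-0.03],[0,0,1.562],-1]
    - [[-0.082,-0.079,-0.03],[0,0,1.562],-1]
    - [[-0.082,-0.079,-0.03],[0,0,1.562],-1]
    - [[-0.082,-0.079,-0.03],[0,0,1.562],-1]
    - [[-0.082,-0.079,-0.03],[0,0,1.562],-1]

```text
time_s: 20.9
tool_pos: [399.3, -37.5, 150.7]
orientation: [[-0.926, 0.376, -0.004], [0.376, 0.927, 0.002], [0.005, -0.0, -1.0]]
contact_force: [0.6, 0.2, 0.7]
grip_width: -0.0
```

Request:
play_rows:
  deltas:
    - [[0,0,0],[0,0,0.36],-1]
    - [[0,0,0],[0,0,0.36],-1]
    - [[0,0,0],[0,0,0.36],-1]
    - [[0,0,0],[0,0,0.36],-1]

```text
time_s: 21.3
tool_pos: [399.5, -37.5, 150.8]
orientation: [[-0.999, 0.032, -0.004], [0.032, 0.999, 0.002], [0.004, 0.001, -1.0]]
contact_force: [-0.3, 0.8, 0.2]
grip_width: 0.2
```

Request:
play_rows:
  deltas:
    - [[0,0,-0.04],[0,0,0.04],-1]
    - [[0,0,-0.08],[0,0,0.04],-1]
    - [[0,0,-0.11],[0,0,0.04],-1]
    - [[0,0,-0.123],[0,0,0.04],-1]
    - [[0,0,-0.123],[0,0,0.04],-1]
    - [[0.003,0,-0.123],[0,0,0.04],-1]
    - [[0.006,0,-0.123],[0,0,0.04],-1]
    - [[0.01,0,-0.123],[0,0,0.04],-1]

```text
time_s: 22.1
tool_pos: [411.0, -37.9, 30.0]
orientation: [[-1.0, -0.008, 0.0], [-0.008, 1.0, -0.0], [-0.0, -0.0, -1.0]]
contact_force: [-2.1, -0.6, -1.2]
grip_width: -0.2
```

Request:
play_rows:
  deltas:
    - [[0.004,0,0],[0,0,0],-1]
    - [[0.008,0,0],[0,0,0],-1]
    - [[0.013,0,0],[0,0,0],-1]
    - [[0.018,0,0],[0,0,0],-1]
    - [[0.024,0,0],[0,0,0],-1]
    - [[0.03,0,0],[0,0,0],-1]
    - [[0.036,0,0],[0,0,0],-1]
    - [[0.042,0,0],[0,0,0],-1]

```text
time_s: 22.9
tool_pos: [452.9, -37.7, 29.1]
orientation: [[-1.0, -0.008, -0.001], [-0.008, 1.0, 0.0], [0.001, 0.0, -1.0]]
contact_force: [-3.3, 1.8, 1.2]
grip_width: -0.2
```

Run:
```python
from h import *
s=snap("side","s16")
crop(s,230,150,140,140,4,"s16a");st=status.read_state();print(st['tool_pos'],st['contact_force'])
```

```text
[454.8 -38.2  29.2] [ 0.4 -0.6 -0.2]
```

View pics/s16a.png

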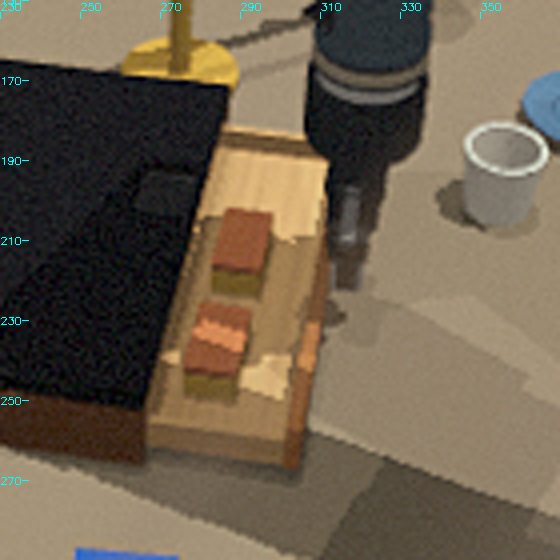

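Request:
play_rows:
  deltas:
    - [[0.006,0,0],[0,0,0],-1]
    - [[0.013,0,0],[0,0,0],-1]
    - [[0.02,0,0],[0,0,0],-1]
    - [[0.027,0,0],[0,0,0],-1]
    - [[0.034,0,0],[0,0,0],-1]
    - [[0.041,0,0],[0,0,0],-1]
    - [[0.048,0,0],[0,0,0],-1]
    - [[0.055,0,0],[0,0,0],-1]

```text
time_s: 23.75
tool_pos: [507.8, -37.5, 29.1]
orientation: [[-1.0, -0.009, -0.001], [-0.009, 1.0, 0.001], [0.001, 0.001, -1.0]]
contact_force: [-4.4, 2.4, 0.6]
grip_width: -0.2
```

Request:
play_rows:
  deltas:
    - [[0.005,0,0],[0,0,0],-1]
    - [[0.01,0,0],[0,0,0],-1]
    - [[0.015,0,0],[0,0,0],-1]
    - [[0.019,0,0],[0,0,0],-1]
    - [[0.022,0,0],[0,0,0],-1]
    - [[0.025,0,0],[0,0,0],-1]

```text
time_s: 24.35
tool_pos: [528.7, -37.4, 29.1]
orientation: [[-1.0, -0.009, -0.009], [-0.009, 1.0, 0.001], [0.009, 0.002, -1.0]]
contact_force: [-5.4, 2.8, 0.2]
grip_width: -0.1
```

Run:
```python
from h import *
s=snap("side","s17")
crop(s,230,150,140,140,4,"s17a");st=status.read_state();print(st['tool_pos'],st['contact_force'])
```

```text
[531.1 -37.6  29.1] [-4.   3.6 -0.4]
```

View pics/s17a.png

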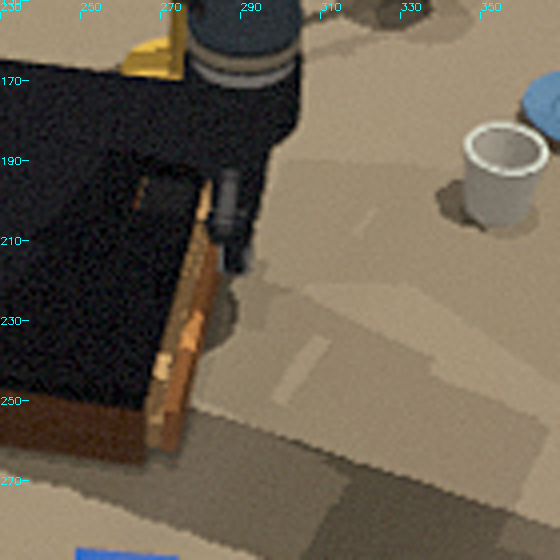

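Request:
play_rows:
  deltas:
    - [[0.003,0,0],[0,0,0],-1]
    - [[0.006,0,0],[0,0,0],-1]
    - [[0.009,0,0],[0,0,0],-1]
    - [[0.011,0,0],[0,0,0],-1]
    - [[0.011,0,0],[0,0,0],-1]

```text
time_s: 24.9
tool_pos: [542.9, -37.6, 29.1]
orientation: [[-1.0, -0.009, -0.003], [-0.009, 1.0, 0.001], [0.003, 0.001, -1.0]]
contact_force: [-5.6, 2.4, 1.5]
grip_width: 0.4
```

Request:
play_rows:
  deltas:
    - [[0.002,0,0],[0,0,0],-1]
    - [[0.003,0,0],[0,0,0],-1]
    - [[0.004,0,0],[0,0,0],-1]
    - [[0.004,0,0],[0,0,0],-1]

```text
time_s: 25.3
tool_pos: [543.0, -37.5, 29.1]
orientation: [[-1.0, -0.01, -0.011], [-0.01, 1.0, 0.001], [0.011, 0.001, -1.0]]
contact_force: [-12.4, -1.2, 7.7]
grip_width: -0.3
```

Request:
play_rows:
  deltas:
    - [[0.001,0,0],[0,0,0],-1]
    - [[0.002,0,0],[0,0,0],-1]
    - [[0.002,0,0],[0,0,0],-1]

```text
time_s: 25.6
tool_pos: [543.0, -37.5, 29.1]
orientation: [[-1.0, -0.01, -0.015], [-0.01, 1.0, 0.002], [0.015, 0.002, -1.0]]
contact_force: [-15.5, -2.8, 10.5]
grip_width: -0.0
```

Request:
play_rows:
  deltas:
    - [[0.001,0,0],[0,0,0],-1]
    - [[0.002,0,0],[0,0,0],-1]
    - [[0.002,0,0],[0,0,0],-1]

```text
time_s: 25.9
tool_pos: [543.1, -37.4, 29.0]
orientation: [[-1.0, -0.01, -0.019], [-0.01, 1.0, 0.002], [0.019, 0.002, -1.0]]
contact_force: [-18.3, -3.0, 12.8]
grip_width: -0.0
```

Run:
```python
from h import *
s=snap("side","s18")
crop(s,230,150,140,140,4,"s18a");st=status.read_state();print(st['tool_pos'],st['contact_force'])
```

```text
[543.1 -37.4  29. ] [-18.3  -3.5  12.7]
```

View pics/s18a.png

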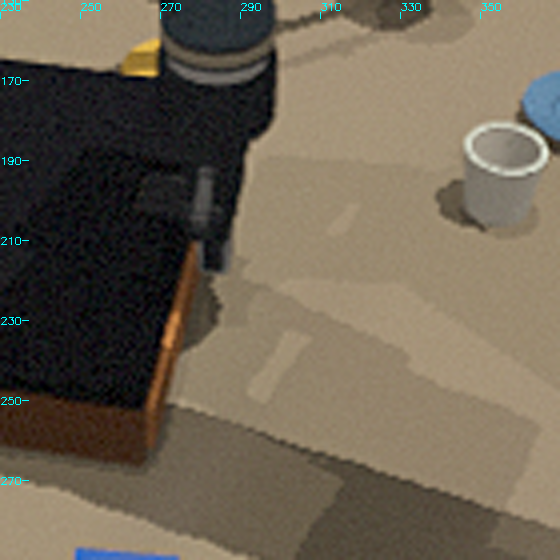

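Request:
play_rows:
  deltas:
    - [[-0.008,0,0],[0,0,0],-1]
    - [[-0.016,0,0],[0,0,0],-1]
    - [[-0.025,0,0],[0,0,0],-1]
    - [[-0.035,0,0],[0,0,0],-1]
    - [[-0.04,0,0],[0,0,0],-1]
    - [[-0.04,0,0],[0,0,0],-1]

```text
time_s: 26.55
tool_pos: [511.5, -38.0, 29.4]
orientation: [[-1.0, -0.008, 0.0], [-0.008, 1.0, -0.0], [-0.0, -0.0, -1.0]]
contact_force: [0.6, 0.1, -0.4]
grip_width: 0.3
```

Run:
```python
from h import *
s=snap("side","s19")
crop(s,230,150,140,140,4,"s19a");st=status.read_state();print(st['tool_pos'],st['contact_force'])
```

```text
[512.3 -38.2  29.4] [-0.3 -0.3 -1. ]
```

View pics/s19a.png

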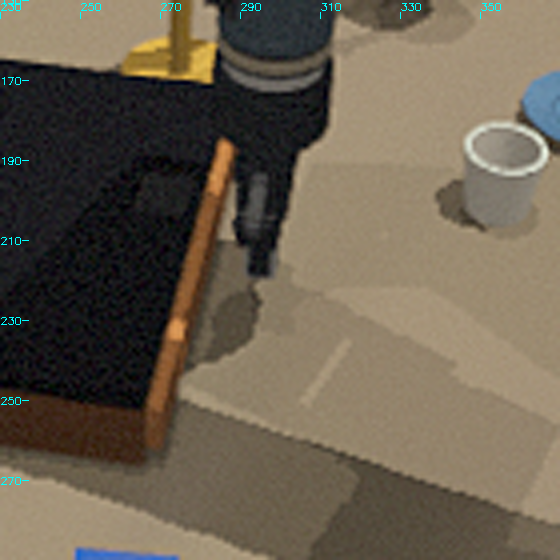

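Request:
play_rows:
  deltas:
    - [[-0.03,0,0.03],[0,0,0],-1]
    - [[-0.03,0,0.08],[0,0,0],-1]
    - [[-0.03,0,0.13],[0,0,0],-1]
    - [[-0.03,0,0.18],[0,0,0],-1]
    - [[-0.03,0,0.23],[0,0,0],0]
    - [[-0.03,0,0.23],[0,0,0],0]

```text
time_s: 27.2
tool_pos: [487.1, -39.3, 266.5]
orientation: [[-1.0, -0.009, 0.017], [-0.009, 1.0, -0.005], [-0.017, -0.006, -1.0]]
contact_force: [0.8, -0.1, 0.1]
grip_width: 28.3
```

Run:
```python
from h import *
s=snap("side","s20");t=snap("top","t20")
crop(s,240,90,150,110,5,"s20a");crop(t,370,150,150,120,5,"t20a")
a=cv2.imread("pics/s4_raw.png")[160:270,250:300];b=s[160:270,250:300]
cv2.imwrite("pics/cmp.png",cv2.resize(np.hstack([a,b]),None,fx=5,fy=5,interpolation=cv2.INTER_CUBIC))
print(status.read_state()['tool_pos'])
```

```text
[483.  -38.2 260.9]
```

View pics/s20a.png

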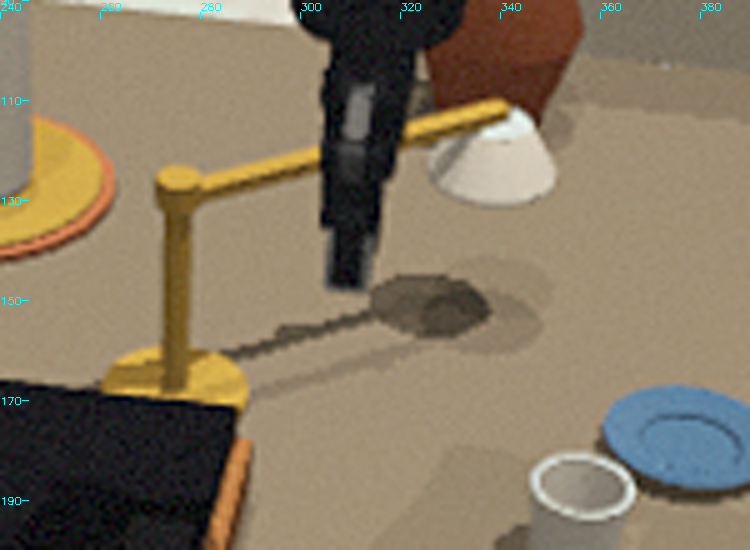

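View pics/t20a.png

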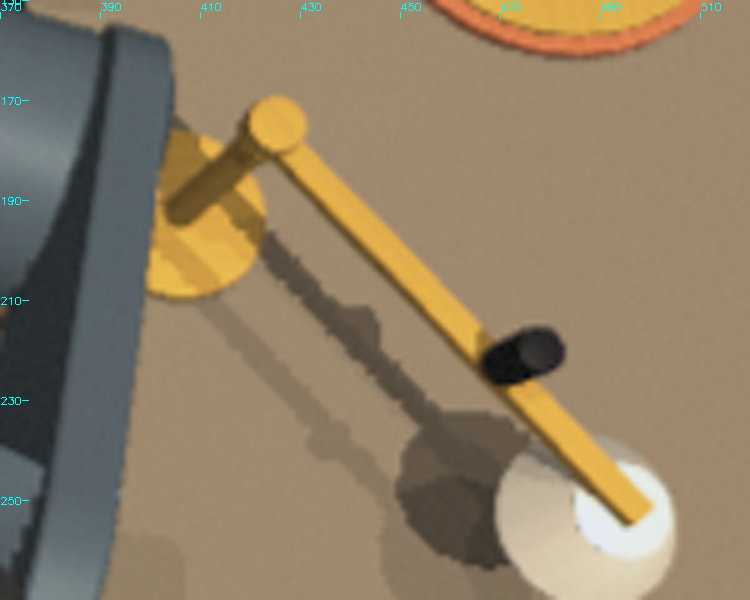

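View pics/cmp.png

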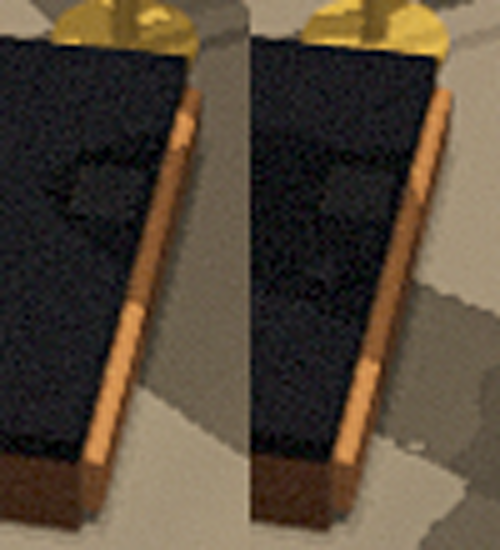

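Run:
```python
from h import *
print("knob",bp("top",370+542/5,150+350/5,193.6),"before",bp("top",372,198,193.6),"pivot",bp("top",370+278/5,150+124/5,158.5),"tip",bp("top",370+640/5,150+514/5,153.6))
p=np.array([615.4,-291.2])
k=bp("top",370+542/5,150+350/5,193.6)[:2];d=k-p;print(np.hypot(*d),np.degrees(np.arctan2(d[1],d[0])))
```

```text
knob [ 500.6 -385.9  193.6] before [ 550.7 -152.8  193.6] pivot [ 617.7 -291.6  158.5] tip [ 433.  -441.9  153.6]
148.83096792738291 -140.4618602331949
```

Request:
play_rows:
  deltas:
    - [[0.0165,-0.347,0.0],[0,0,0.16],0.1]
    - [[0.0165,-0.347,0.0],[0,0,0.16],0.1]
    - [[0.0165,-0.347,0.0],[0,0,0.16],0.1]
    - [[0.0165,-0.347,0.0],[0,0,0.16],0.1]
    - [[0.0165,-0.347,0.0],[0,0,0.16],0.1]
    - [[0.0165,-0.347,0.0],[0,0,0.16],0.1]
    - [[0.0165,-0.347,0.0],[0,0,0.16],0.1]
    - [[0.0165,-0.347,0.0],[0,0,0.16],0.1]

```text
time_s: 28.1
tool_pos: [497.6, -391.3, 256.1]
orientation: [[-0.987, -0.162, -0.001], [-0.162, 0.987, -0.001], [0.001, -0.001, -1.0]]
contact_force: [-0.6, 1.2, -0.6]
grip_width: 46.9
```

Request:
play_rows:
  deltas:
    - [[0,0,0],[0,0,0],0.1]
    - [[0,0,0],[0,0,0],0.1]
    - [[0,0,-0.02],[0,0,0],0.1]
    - [[0,0,-0.04],[0,0,0],0.1]
    - [[0,0,-0.04],[0,0,0],0.1]

```text
time_s: 28.6
tool_pos: [496.9, -381.0, 216.2]
orientation: [[-0.985, -0.17, -0.005], [-0.17, 0.985, 0.006], [0.004, 0.007, -1.0]]
contact_force: [0.1, 0.6, 0.4]
grip_width: 46.9
```

Run:
```python
from h import *
s=snap("side","s21")
crop(s,270,50,120,100,6,"s21a");st=status.read_state();print(st['tool_pos'],st['orientation'][:2,1],st['joints'],pr("side",[499.5,-385,193.6]))
```

```text
[ 497.8 -382.2  217.9] [-0.2  1. ] [ -47.7   31.4   82.3    0.    66.6 -147.5] [318.7 105. ]
```

View pics/s21a.png

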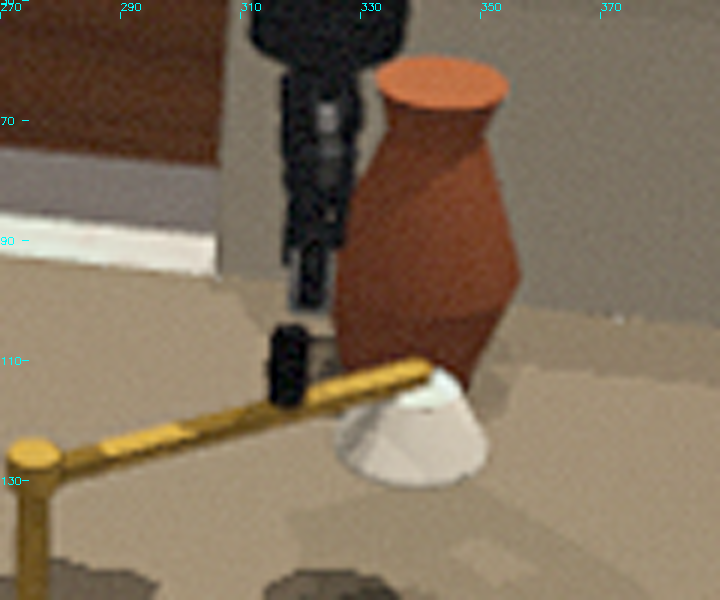

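Request:
play_rows:
  deltas:
    - [[0.002,-0.003,0],[0,0,0],0.1]
    - [[0.002,-0.003,-0.02],[0,0,0],0.1]
    - [[0.002,-0.003,-0.04],[0,0,0],0.1]
    - [[0.002,-0.003,-0.055],[0,0,0],0.1]
    - [[0.002,-0.003,-0.055],[0,0,0],0.1]
    - [[0.002,-0.003,-0.055],[0,0,0],-0.3]
    - [[0.002,-0.003,-0.055],[0,0,0],-0.3]
    - [[0.002,-0.003,-0.055],[0,0,0],-0.3]

```text
time_s: 29.45
tool_pos: [501.0, -388.5, 165.7]
orientation: [[-0.986, -0.168, 0.002], [-0.168, 0.986, -0.002], [-0.001, -0.002, -1.0]]
contact_force: [0.2, -0.4, 0.9]
grip_width: 29.9
```

Run:
```python
from h import *
s=snap("side","s22")
crop(s,270,50,120,100,6,"s22a");st=status.read_state();print(st['tool_pos'],st['orientation'][:2,1],st['contact_force'],st['grip_width'])
p=np.array([616.,-291.3]);k=st['tool_pos'][:2];d=k-p;r=np.hypot(*d);a0=np.arctan2(d[1],d[0])%(2*np.pi);print(r,np.degrees(a0))
```

```text
[ 500.9 -388.4  165.5] [-0.2  1. ] [0.5 0.6 0. ] 29.943685562515928
150.62701094043038 220.15717725259333
```

View pics/s22a.png

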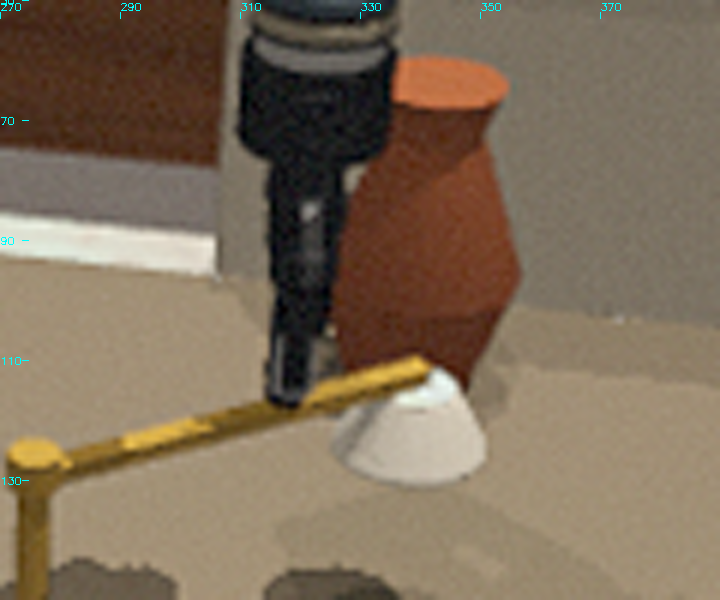

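Run:
```python
import numpy as np
p=np.array([616.,-291.3]);r=151.;a0=np.radians(220.2);tot=np.radians(105)-a0;N=32
f=lambda i:p+r*np.array([np.cos(a0+tot*i/N),np.sin(a0+tot*i/N)])
for c in range(4):
    print("[",", ".join("[[%.3f, %.3f, 0], [0, 0, %.3f], -0.3]"%(*((f(8*c+i)-f(8*c))/1000),-0.045*i) for i in range(1,9)),"]",f(8*c+8))
```

```text
[ [[-0.006, 0.007, 0], [0, 0, -0.045], -0.3], [[-0.011, 0.015, 0], [0, 0, -0.090], -0.3], [[-0.016, 0.023, 0], [0, 0, -0.135], -0.3], [[-0.021, 0.032, 0], [0, 0, -0.180], -0.3], [[-0.024, 0.040, 0], [0, 0, -0.225], -0.3], [[-0.028, 0.049, 0], [0, 0, -0.270], -0.3], [[-0.031, 0.058, 0], [0, 0, -0.315], -0.3], [[-0.033, 0.068, 0], [0, 0, -0.360], -0.3] ] [ 467.97905263 -321.1462584 ]
[ [[-0.002, 0.009, 0], [0, 0, -0.045], -0.3], [[-0.003, 0.019, 0], [0, 0, -0.090], -0.3], [[-0.003, 0.028, 0], [0, 0, -0.135], -0.3], [[-0.003, 0.038, 0], [0, 0, -0.180], -0.3], [[-0.002, 0.047, 0], [0, 0, -0.225], -0.3], [[-0.001, 0.057, 0], [0, 0, -0.270], -0.3], [[0.001, 0.066, 0], [0, 0, -0.315], -0.3], [[0.004, 0.075, 0], [0, 0, -0.360], -0.3] ] [ 471.90971039 -246.14484037]
[ [[0.003, 0.009, 0], [0, 0, -0.045], -0.3], [[0.007, 0.018, 0], [0, 0, -0.090], -0.3], [[0.011, 0.026, 0], [0, 0, -0.135], -0.3], [[0.016, 0.034, 0], [0, 0, -0.180], -0.3], [[0.021, 0.042, 0], [0, 0, -0.225], -0.3], [[0.027, 0.050, 0], [0, 0, -0.270], -0.3], [[0.033, 0.057, 0], [0, 0, -0.315], -0.3], [[0.040, 0.064, 0], [0, 0, -0.360], -0.3] ] [ 511.48638075 -182.31420556]
[ [[0.007, 0.006, 0], [0, 0, -0.045], -0.3], [[0.014, 0.012, 0], [0, 0, -0.090], -0.3], [[0.022, 0.018, 0], [0, 0, -0.135], -0.3], [[0.030, 0.023, 0], [0, 0, -0.180], -0.3], [[0.039, 0.027, 0], [0, 0, -0.225], -0.3], [[0.047, 0.031, 0], [0, 0, -0.270], -0.3], [[0.056, 0.034, 0], [0, 0, -0.315], -0.3], [[0.065, 0.037, 0], [0, 0, -0.360], -0.3] ] [ 576.91832419 -145.44520023]
```

Request:
play_rows:
  deltas:
    - [[-0.006,0.007,0],[0,0,-0.045],-0.3]
    - [[-0.011,0.015,0],[0,0,-0.09],-0.3]
    - [[-0.016,0.023,0],[0,0,-0.135],-0.3]
    - [[-0.021,0.032,0],[0,0,-0.18],-0.3]
    - [[-0.024,0.04,0],[0,0,-0.225],-0.3]
    - [[-0.028,0.049,0],[0,0,-0.27],-0.3]
    - [[-0.031,0.058,0],[0,0,-0.315],-0.3]
    - [[-0.033,0.068,0],[0,0,-0.36],-0.3]

```text
time_s: 30.3
tool_pos: [467.0, -320.9, 165.1]
orientation: [[-0.981, 0.192, 0.0], [0.192, 0.981, -0.003], [-0.001, -0.003, -1.0]]
contact_force: [-1.9, -0.7, 0.0]
grip_width: 30.0
```

Request:
play_rows:
  deltas:
    - [[-0.002,0.009,0],[0,0,-0.045],-0.3]
    - [[-0.003,0.019,0],[0,0,-0.09],-0.3]
    - [[-0.003,0.028,0],[0,0,-0.135],-0.3]
    - [[-0.003,0.038,0],[0,0,-0.18],-0.3]
    - [[-0.002,0.047,0],[0,0,-0.225],-0.3]
    - [[-0.001,0.057,0],[0,0,-0.27],-0.3]
    - [[0.001,0.066,0],[0,0,-0.315],-0.3]
    - [[0.004,0.075,0],[0,0,-0.36],-0.3]

```text
time_s: 31.1
tool_pos: [470.9, -245.0, 164.8]
orientation: [[-0.851, 0.526, -0.001], [0.526, 0.851, -0.001], [-0.0, -0.001, -1.0]]
contact_force: [-2.5, -0.9, 0.1]
grip_width: 30.1
```

Request:
play_rows:
  deltas:
    - [[0.003,0.009,0],[0,0,-0.045],-0.3]
    - [[0.007,0.018,0],[0,0,-0.09],-0.3]
    - [[0.011,0.026,0],[0,0,-0.135],-0.3]
    - [[0.016,0.034,0],[0,0,-0.18],-0.3]
    - [[0.021,0.042,0],[0,0,-0.225],-0.3]
    - [[0.027,0.05,0],[0,0,-0.27],-0.3]
    - [[0.033,0.057,0],[0,0,-0.315],-0.3]
    - [[0.04,0.064,0],[0,0,-0.36],-0.3]

```text
time_s: 31.9
tool_pos: [510.9, -180.7, 164.7]
orientation: [[-0.611, 0.792, -0.001], [0.792, 0.611, -0.0], [0.001, -0.001, -1.0]]
contact_force: [-2.1, -0.7, 0.1]
grip_width: 30.2
```

Run:
```python
from h import *
s=snap("side","s23")
crop(s,220,80,140,120,5,"s23a");st=status.read_state();print(st['tool_pos'],st['orientation'][:2,1],st['contact_force'],st['grip_width'])
```

```text
[ 512.3 -179.9  164.8] [0.8 0.6] [0.4 0.3 0.7] 29.545897630352123
```

View pics/s23a.png

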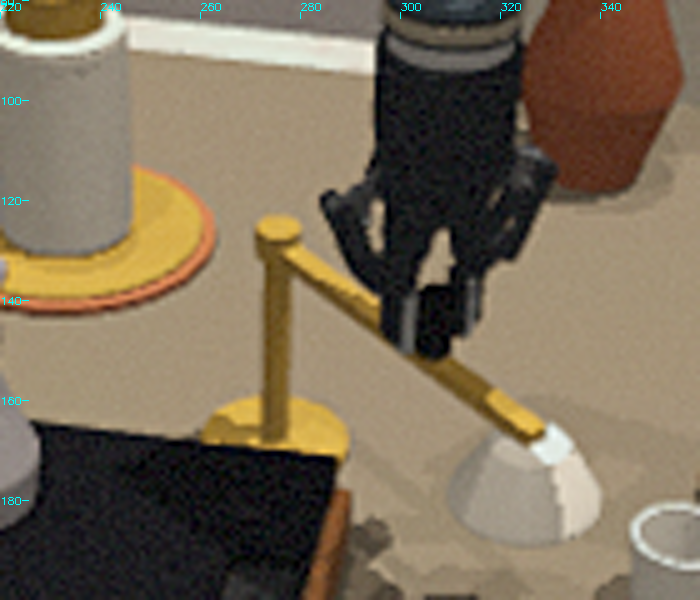

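Request:
play_rows:
  deltas:
    - [[0.007,0.006,0],[0,0,-0.045],-0.3]
    - [[0.014,0.012,0],[0,0,-0.09],-0.3]
    - [[0.022,0.018,0],[0,0,-0.135],-0.3]
    - [[0.03,0.023,0],[0,0,-0.18],-0.3]
    - [[0.039,0.027,0],[0,0,-0.225],-0.3]
    - [[0.047,0.031,0],[0,0,-0.27],-0.3]
    - [[0.056,0.034,0],[0,0,-0.315],-0.3]
    - [[0.065,0.037,0],[0,0,-0.36],-0.3]

```text
time_s: 32.75
tool_pos: [576.0, -143.8, 164.5]
orientation: [[-0.294, 0.956, -0.001], [0.956, 0.294, 0.0], [0.0, -0.001, -1.0]]
contact_force: [-1.6, 0.4, -0.5]
grip_width: 30.0
```

Request:
play_rows:
  deltas:
    - [[0.005,0.001,0],[0,0,-0.03],-0.3]
    - [[0.009,0.002,0],[0,0,-0.05],-0.3]
    - [[0.009,0.002,0],[0,0,-0.05],-0.3]

```text
time_s: 33.05
tool_pos: [586.1, -142.2, 164.6]
orientation: [[-0.247, 0.969, 0.001], [0.969, 0.247, -0.001], [-0.001, 0.001, -1.0]]
contact_force: [-0.4, -0.8, 0.7]
grip_width: 29.7
```

Run:
```python
from h import *
s=snap("side","s24");t=snap("top","t24")
crop(s,190,80,170,140,4,"s24a");crop(t,240,100,190,140,4,"t24a");st=status.read_state();print(st['tool_pos'],st['orientation'][:2,1],st['contact_force'],st['grip_width'])
```

```text
[ 585.5 -142.2  164.5] [1.  0.2] [ 0.2  0.9 -0.7] 29.804963493192876
```

View pics/s24a.png

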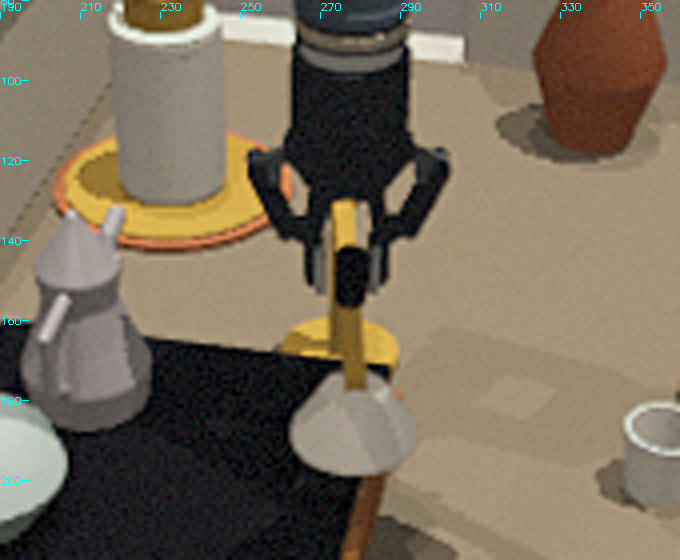

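View pics/t24a.png

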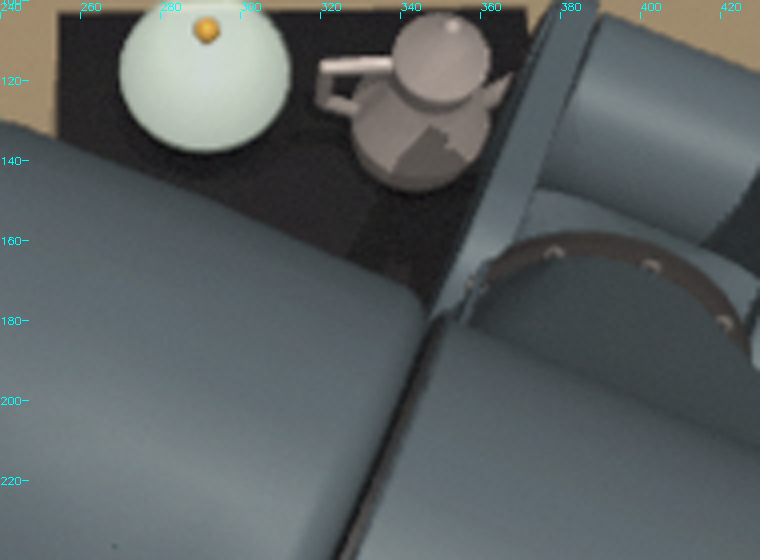

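Run:
```python
from h import *
print(bp("side",190+355/4,80+386/4,153.6),bp("side",190+352/4,80+250/4,193.6))
```

```text
[559.4 -47.3 153.6] [ 580.8 -143.9  193.6]
```

Request:
play_rows:
  deltas:
    - [[0.003,0.001,0],[0,0,-0.02],-0.3]
    - [[0.006,0.001,0],[0,0,-0.04],-0.3]
    - [[0.006,0.001,0],[0,0,-0.04],-0.3]

```text
time_s: 33.45
tool_pos: [591.9, -141.0, 164.3]
orientation: [[-0.207, 0.978, 0.001], [0.978, 0.207, -0.0], [-0.0, 0.001, -1.0]]
contact_force: [0.3, -0.2, -0.4]
grip_width: 29.9
```

Request:
play_rows:
  deltas:
    - [[0.003,0.001,0],[0,0,-0.02],-0.3]
    - [[0.005,0.001,0],[0,0,-0.03],-0.3]
    - [[0.005,0.001,0],[0,0,-0.03],-0.3]
    - [[0.005,0.001,0],[0,0,-0.03],-0.3]

```text
time_s: 33.85
tool_pos: [593.1, -140.6, 164.0]
orientation: [[-0.179, 0.984, -0.008], [0.984, 0.179, -0.001], [0.0, -0.008, -1.0]]
contact_force: [-7.9, -3.3, 4.3]
grip_width: 29.6
```

Run:
```python
from h import *
s=snap("side","s25")
crop(s,190,80,170,140,4,"s25a");st=status.read_state();print(st['tool_pos'],st['contact_force'],st['grip_width'])
```

```text
[ 593.1 -140.7  164.1] [-8.  -3.6  4.5] 30.405869261089645
```

View pics/s25a.png

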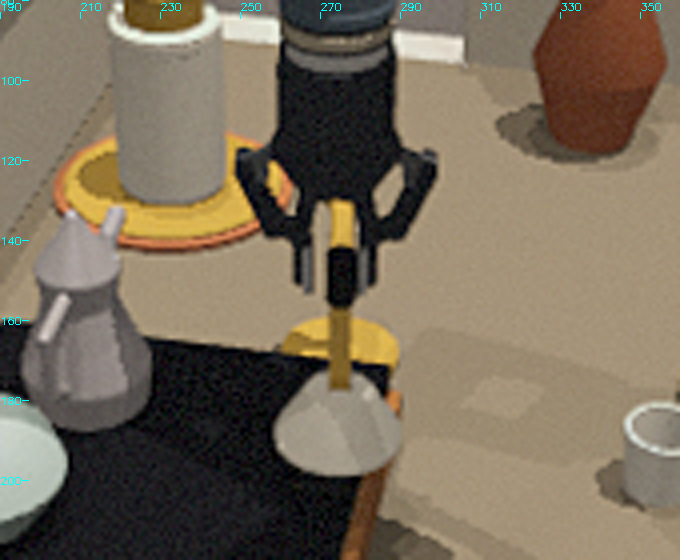

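Request:
play_rows:
  deltas:
    - [[-0.003,-0.001,0],[0,0,0],-0.3]
    - [[-0.007,-0.001,0],[0,0,0],-0.2]
    - [[-0.007,-0.001,0],[0,0,0],0.1]
    - [[-0.007,-0.001,0],[0,0,0],0.1]
    - [[-0.007,-0.001,0.03],[0,0,0],0.1]
    - [[-0.007,-0.001,0.07],[0,0,0],0.1]
    - [[-0.007,-0.001,0.12],[0,0,0],0.1]
    - [[-0.007,-0.001,0.12],[0,0,0],0.1]

```text
time_s: 34.7
tool_pos: [594.0, -142.5, 292.2]
orientation: [[-0.179, 0.984, 0.015], [0.984, 0.179, -0.007], [-0.009, 0.014, -1.0]]
contact_force: [1.3, -0.2, -0.1]
grip_width: 47.1
```

Request:
play_rows:
  deltas:
    - [[-0.1,0.3,0.03],[0,0,0],0.1]
    - [[-0.1,0.3,0.03],[0,0,0],0.1]
    - [[-0.1,0.3,0.03],[0,0,0],0.1]
    - [[-0.1,0.3,0.03],[0,0,0],0.1]
    - [[-0.1,0.3,0.03],[0,0,0],0.1]
    - [[-0.1,0.3,0.03],[0,0,0],0.1]
    - [[-0.1,0.3,0.03],[0,0,0],0.1]
    - [[-0.1,0.3,0.03],[0,0,0],0.1]

```text
time_s: 35.5
tool_pos: [488.3, 161.8, 314.5]
orientation: [[-0.183, 0.983, 0.001], [0.983, 0.183, 0.001], [0.001, 0.001, -1.0]]
contact_force: [-0.2, 0.4, 0.4]
grip_width: 46.9
```

Request:
play_rows:
  deltas:
    - [[-0.15,0.37,0],[0,0,0],0.1]
    - [[-0.15,0.37,0],[0,0,0],0.1]
    - [[-0.15,0.37,0],[0,0,0],0.1]
    - [[-0.15,0.37,0],[0,0,0],0.1]
    - [[-0.15,0.37,0],[0,0,0],0.1]
    - [[-0.15,0.37,0],[0,0,0],0.1]
    - [[-0.15,0.37,0],[0,0,0],0.1]
    - [[-0.15,0.37,0],[0,0,0],0.1]

```text
time_s: 36.3
tool_pos: [339.7, 530.4, 313.8]
orientation: [[-0.177, 0.984, 0.001], [0.984, 0.177, -0.0], [-0.0, 0.001, -1.0]]
contact_force: [1.9, 0.7, -0.5]
grip_width: 47.1
```

Run:
```python
from h import *
s=snap("side","s26");t=snap("top","t26")
crop(t,250,95,190,145,4,"t26a");crop(s,150,120,190,145,4,"s26a");cv2.imwrite("pics/c26.png",np.hstack([cv2.resize(t,(400,300)),cv2.resize(s,(400,300))]))
```

```text
(no output)
```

View pics/t26a.png

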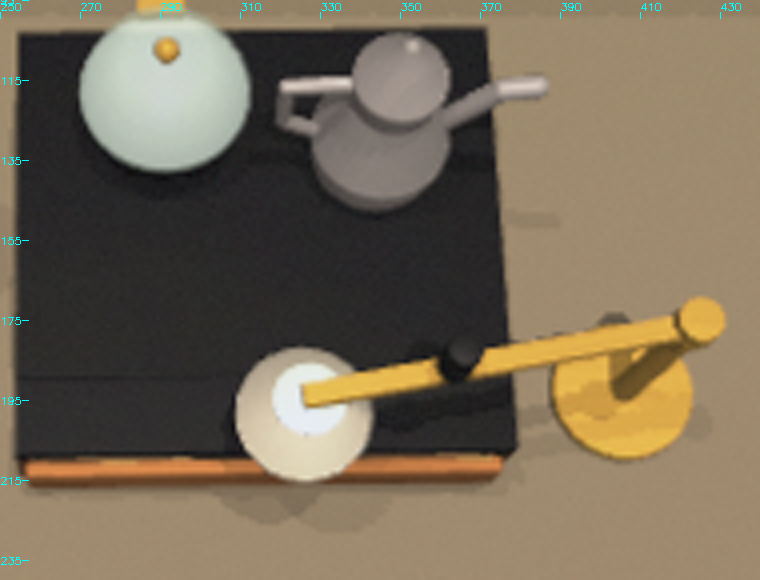

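View pics/s26a.png

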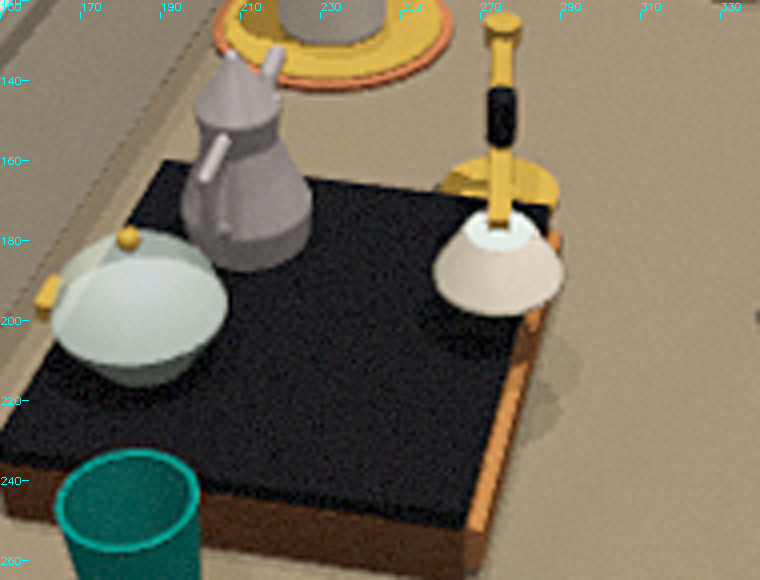

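View pics/c26.png

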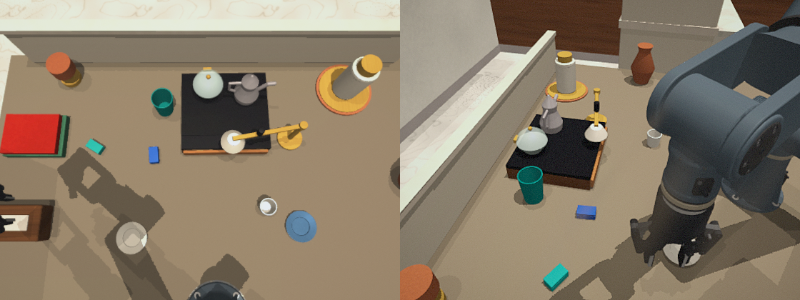

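Request:
play_rows:
  deltas:
    - [[0,0,0],[0,0,0],0.1]
    - [[0,0,0],[0,0,0],0.1]
    - [[0,0,0],[0,0,0],0.1]

```text
time_s: 36.7
tool_pos: [340.6, 527.5, 314.2]
orientation: [[-0.176, 0.984, -0.0], [0.984, 0.176, -0.001], [-0.001, -0.0, -1.0]]
contact_force: [0.3, 0.4, -0.2]
grip_width: 46.9
```

```bash
python3 -c "
from rig import manip
print(manip.job_done())"
```

```text
the job is handed in; nothing more can be done
None
```

I did the whole job in the order asked and handed it in at about 37 s of the 210 s allowed.

- **Lamp out:** I swung the lamp arm clear past the ledge's right-hand end.
- **Catch and drawer:** I found the recess in the camera pictures rather than by sliding along the edge. The fingers passed the rim at z 60, which confirmed the spot. I pressed the catch fully down with about 4 N and the drawer sprang open.
- **Cases:** Only two brass cases were there. I laid both flat in the drawer and left the blue and turquoise look-alikes alone.
- **Drawer shut:** I pushed the drawer past its latch point. The pushing force reached 18 N, with the tool stopped at x 543.
- **Lamp back:** I swung the arm back until it met its stop, with about 8 N felt. The shade now hangs over the front edge.

In the last pictures the drawer front looks the same as when it was first latched, and it stayed in when I drew back. The coffee pot, dish, cups and saucers look to be where they were. The robot ended clear of everything, with contact force near zero.

The two cameras disagreed by about 6 mm in y. I used the top view, which agreed with where the gripper tip actually was. No check failed, but I judged the latch only from the picture and from the drawer staying shut, because the joint itself can't be read.

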